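Close up the anaerobic box after loading

ROBOT

A 7-joint arm with a two-finger parallel gripper is mounted at the origin on the work surface. World frame = base frame: x ahead of the robot, y to its left, z up, the work surface at z = 0. Lengths are in m, angles in rad, forces in N, time in s.
With the tool pointing down it reaches from about 0.35 to 0.9 m from the base axis. Payload 8.1 kg.
Tool frame: the origin (TCP) lies on the centre line of the jaws, within the pads' length; the fingertips stand 25 mm ahead of it and the grasp point (between the pads) lies 6 mm ahead of it (robot.tips_ahead is the distance from the TCP to the fingertips, in m); x points along the fingers, z is the direction in which the jaws open and shut, and the axes are right-handed (so a half turn about x gives the same grasp; the last joint's range is limited). The gripper opens to 85 mm and grips with 20 to 120 N. Pads are 22 mm wide; open, the fingers measure 114 mm over their backs; the gripper's body (76 mm by 85 mm) begins 54 mm behind the grasp point. The pads swing forward as they close: fully open they stand 13 mm farther back than shut.
Start: joints at [-1.447, 0.434, 0.025, 1.573, -0.012, 1.134, -0.075], TCP at [0.141, 0.609, 0.256] pointing down, gripper open.
Joint ranges: [-2.62, 2.62], [-0.44, 2.09], [-1.27, 1.32], [0.08, 2.57], [-1.32, 4.46], [0.12, 2], [-2.74, 2.74]. Speed limits (rad/s): [2.22, 2.22, 3.01, 3.01, 3.14, 3.14, 3.14].

INTERFACE

Orientations are given as a rotation vector (axis times angle).
In Python, from plant import robot gives the robot as it stands.
- The arm moves only by the tool drive_tool, never from a script. Its argument "increments" is one flat list of numbers, 7 for each row, row after row: the opening, from 0 (shut) to 1 (fully open), then the shift along the tool's x, y, z in mm, then the turn, a rotation vector about the tool's x, y, z in degrees. A call has 1 to 8 rows; each row shifts and turns the commanded pose from where the row before left it, along the tool's axes as they then stand; what a row does not reach is not made up. A row lasts 1/8 s, in which the tool goes at most 62.5 mm and 10.7 degrees, less where a joint would pass 70% of its speed; a pose out of reach is approached as far as the arm can. A call is refused whole if a number of a shift passes 62.5 or a number of a turn 10.7, either way. A call with a gripper value outside its range is refused whole. The fingers move at their own pace and stop on an object; "grip_force" is the grip in N (left out, the last holds). Time passes only in rows, so rows that do not move let the fingers close. It gives the time, the measured TCP pose, the force and the opening at its end, in the units of the state.
- robot.observe(): the state, without advancing time (a new reading comes with each control period).
- robot.snapshot(name): name is "side" or "top"; returns (picture, depth): 480x640x3 uint8, red, green, blue; 480x640 float32, m along the optical axis (not along the pixel's ray), 0 where there is no reading.
- robot.camera_info(name): a dict with "fx", "fy", "cx", "cy" (pixels), "origin" and "rotation" of the camera in the world. Camera axes: x right, y down, z forward; pixel columns grow to the right and rows downward; lengths in m; the calibration is good to about 2 mm. A picture is of the moment at which its call begins. camera_info takes no time and is no camera call.
- robot.finish_job(): hands the job in, once; it reports no verdict.
The state is a dict: "t": time; "joint_pos": joint angles; "joint_velocities": joint speeds; "joint_efforts": joint torques, N m; "tool_pos": TCP position; "tcp_rot": TCP orientation; "force": force on the tool from outside, world axes, zero at the start; "moment": the same for the moment, N m; "width": finger opening in m.
Only numpy, scipy, OpenCV 4.12 (cv2) and the standard library are available. Lean on these libraries where they do the work, as an engineer would, in place of code of your own. Each camera call takes 0.05 s, during which the arm holds its last target.

TASK

Load the culture-dish rack (two stacks of small dishes with a grip between them) into the clear anaerobic box, upright on its floor, then lay the box's own lid squarely on its rim and press both end clamps fully down onto it. A clamp may have been left part shut over the mouth: lift it clear first. Lower the rack and lid, do not drop them, keep the dishes upright, and leave everything else on the bench where it is.

Things in the scene. Friction and masses are not known exactly. Their poses are not given: they have to be found in the camera images.
- box: Anaerobic box: clear tub with grey flange on a steel base plate (124 x 190 x 6 mm) screwed to the bench; fixed. Origin: centre of the underside; z up, y along its long side. Inside 84 (x) x 150 (y) mm, inner floor z 12 mm, rim z 112 mm, walls 5 mm, flange 110 x 170 mm. Clamp brackets 34 mm wide at the short ends reach to 132 mm from the middle, z 140 mm. Top face of the seated lid: z 122 mm.
- rack: Dish rack: steel base 70 (x) x 136 (y) x 3 mm with two stacks, side by side along y, of three closed 60 mm dishes, held fast, tops at z 48 mm. Origin: centre of the underside. Steel grip between the stacks, over the middle: 52 (x) x 12 (y) mm, z 65 to 87 mm. 0.2 to 0.4 kg. Fits either way round, long side along the box's, 7 mm to spare; origin then at the box's z 12 mm.
- lid: Box lid, right way up: grey slab 102 (x) x 166 (y) mm, z 6 to 16 mm, over a rubber plug 76 x 142 mm (lowest 3 mm: 68 x 134 mm) that enters the mouth with 4 mm to spare. Origin: centre of the plug's underside. Bar grip over the middle: 16 (x) x 84 (y) mm, z 28 to 46 mm, on posts at y +-33 mm. 0.2 to 0.4 kg. Fits either way round; seated, its origin is at the box's z 106 mm.
- clamp_a (a joint): Lever clamp on the box's +y end. 0: clamped, black handle level, pointing away from the box along its y. Grows as the handle is lifted, to a stop at 1.2 rad; stays where left; 3 N moves it. A linkage drives the steel arm (arm angle 1.44 times the value): at 0 it lies over the lid, its foot 70 mm from the box's middle; lifting folds it up and back. Mouth clear for rack and lid above 0.95.
- clamp_b (a joint): Lever clamp on the box's -y end. 0: clamped, black handle level, pointing away from the box along its y. Grows as the handle is lifted, to a stop at 1.2 rad; stays where left; 3 N moves it. A linkage drives the steel arm (arm angle 1.44 times the value): at 0 it lies over the lid, its foot 70 mm from the box's middle; lifting folds it up and back. Mouth clear for rack and lid above 0.95.
- clamp_a_grip (a point): Middle of the outer part of clamp_a's handle, on its centre line, 70 mm from the pivot. The black rubber sleeve is 15 mm wide (along the box's x), 13 mm thick, 29 to 87 mm from the pivot.
- clamp_b_grip (a point): Middle of the outer part of clamp_b's handle, on its centre line, 70 mm from the pivot. The black rubber sleeve is 15 mm wide (along the box's x), 13 mm thick, 29 to 87 mm from the pivot.
- clamp_a_pivot (a point): Pivot of clamp_a's handle, on the hinge axis (parallel to the box's x): x 0, y +120 mm, z 136 mm in the box's frame. The handle is straight from here through the grip point; its end is 87 mm away.
- clamp_b_pivot (a point): Pivot of clamp_b's handle, on the hinge axis (parallel to the box's x): x 0, y -120 mm, z 136 mm in the box's frame. The handle is straight from here through the grip point; its end is 87 mm away.
- stain_bottle: Bystander: amber stain bottle with black cap, 54 mm across, 135 mm tall. Origin: centre of the underside.
- buffer_bottle: Bystander: white bottle with blue cap, 50 mm across, 150 mm tall. Origin: centre of the underside.
- oil_bottle: Bystander: small dropper bottle, 28 mm across, 84 mm tall. Origin: centre of the underside.
- slide_rack: Bystander: steel rack of upright glass microscope slides with a wire bail, 52 x 86 mm, 94 mm tall. Not the dish rack. Origin: centre of the underside.
- slide_box: Bystander: closed flat slide box, 70 x 95 x 34 mm. Origin: centre of the underside.
- spare_dish: Bystander: single closed 62 mm dish, 15 mm tall. Origin: centre of the underside.
- jar_cover: Bystander: round white knobbed cover, 94 mm across, 35 mm tall. Not the box's lid. Origin: centre of the underside.
- tally_counter: Bystander: flat cell counter with keys, 95 x 160 x 27 mm. Origin: centre of the underside.
Not all that is in view belongs to the job. Leave any blue or pink look-alike of the rack alone.

How it is judged:
On the way, in this order (a step that is already met when the one before it is completed fails the run):
1. the dish rack stands upright on the floor of the box, let go (x of rack in the frame of box between -0.012 and 0.012 m and y of rack in the frame of box between -0.012 and 0.012 m and z of rack in the frame of box between 0.009 and 0.016 m and angle between rack's own z axis and vertical below 0.05 rad and contact force between the fingers and rack below 0.1 N), for 0.2 s.
2. the lid is seated squarely on the rim with the rack inside (x of rack in the frame of box between -0.012 and 0.012 m and y of rack in the frame of box between -0.012 and 0.012 m and z of rack in the frame of box between 0.009 and 0.016 m and angle between rack's own z axis and vertical below 0.05 rad and x of lid in the frame of box between -0.006 and 0.006 m and y of lid in the frame of box between -0.006 and 0.006 m and z of lid in the frame of box between 0.103 and 0.1085 m and angle between lid's own z axis and vertical below 0.025 rad), for 0.2 s.
At the end, for the whole second after the job is handed in: Rack on the box floor (12 mm of the middle each way, 4 mm in height, tilt under 0.05 rad); lid seated on the rim (6 mm of the middle each way, 3 mm in height, tilt under 0.025 rad); both clamp handles down (under 0.05 rad); lid and rack at rest (all of step 2 and value of joint each of clamp_a, clamp_b below 0.05 rad and linear speed of each of lid, rack below 0.02 m/s); the robot touches nothing.
It fails at once if the dish rack is tipped by more than 0.6 rad (angle between rack's own z axis and vertical above 0.6 rad).
It fails at once if the dish rack is dropped (moves faster than 0.6 m/s out of the fingers) (contact force between the fingers and rack below 0.1 N and linear speed of rack above 0.6 m/s).
It fails at once if the lid is dropped (moves faster than 0.6 m/s out of the fingers) (contact force between the fingers and lid below 0.1 N and linear speed of lid above 0.6 m/s).
It fails at once if a bystander is shifted by more than 30 mm or tipped over (distance of any of stain_bottle, buffer_bottle, oil_bottle, slide_rack, slide_box, spare_dish, jar_cover, tally_counter from where it was at the start of the episode above 0.03 m or angle between any of stain_bottle, buffer_bottle, oil_bottle, slide_rack, slide_box, spare_dish, jar_cover, tally_counter's own z axis and vertical above 0.5 rad).
It also fails if it takes over 72 s, if anything falls off the work surface, if the arm or the gripper's body presses on something with over 40 N, if the wrist force passes 120 N, or if a joint passes its speed limit or range.

## Working session

There is one attempt and no reset: what is moved stays moved. The work goes in short steps, Python scripts to look and compute and a tool call to move; the robot and the scene stay as the last step left them, time stands still between calls to the robot, and variables do not carry over. Pictures are saved under pics/ and viewed, and the job is handed in when it is done.

Besides the shell and the picture viewer there is one more tool, called after "Request:" as name(argument=value, ...) on one line, values as JSON. drive_tool: Moves the arm, as the interface text tells. Its arguments: {"type":"object","properties":{"increments":{"type":"array","items":{"type":"number"}},"grip_force":{"type":"number"}},"required":["increments"]}

```bash
ls -la; mkdir -p pics
python3 - <<'E'
from plant import robot
import cv2,numpy as np
print(robot.observe())
for n in("side","top"):
    p,d=robot.snapshot(n); cv2.imwrite(f"pics/{n}0.png",p[:,:,::-1]); np.save(f"{n}0.npy",d)
    print(n,robot.camera_info(n))
E
```

```text
total 12
drwxr-xr-x  3 agent agent 4096 Dec  7 06:20 .
drwxr-xr-x 23 root  root  4096 Dec  7 06:20 ..
drwxr-xr-x  2 agent agent 4096 Dec  7 06:20 pics
{'t': 0.0, 'joint_pos': array([-1.44659043,  0.43524141,  0.02498057,  1.57408197, -0.0116061 ,
        1.13401679, -0.07508965]), 'joint_velocities': array([-0.00090371, -0.00050266, -0.00095546, -0.00168025, -0.00052485,
        0.00132247, -0.00132986]), 'joint_efforts': array([ 1.97624963e-04, -6.70454335e+01,  1.02522399e+00, -3.16209698e+01,
        1.54968712e-02,  1.23663395e-02,  1.33566382e-05]), 'tool_pos': array([0.14049104, 0.60852793, 0.25552044]), 'tcp_rot': array([-1.04155943,  1.30920303,  1.03971127]), 'force': array([-0.32343732, -0.4141407 , -0.17529978]), 'moment': array([ 0.01370635,  0.01230478, -0.0444816 ]), 'width': 0.08508340688128962}
side {'fx': 614.6766513394704, 'fy': 614.6766513394704, 'cx': 319.24663177859514, 'cy': 235.1885535601542, 'origin': array([-0.04817607, -0.82456606,  1.33299001]), 'rotation': array([-2.3733074 ,  0.64401741, -0.24673033])}
top {'fx': 489.3447388734564, 'fy': 489.3447388734564, 'cx': 319.4064012245811, 'cy': 239.9738643679351, 'origin': array([0.35799495, 0.04582383, 1.17764661]), 'rotation': array([-2.16497037,  2.15163651, -0.14504144])}
```

View pics/side0.png

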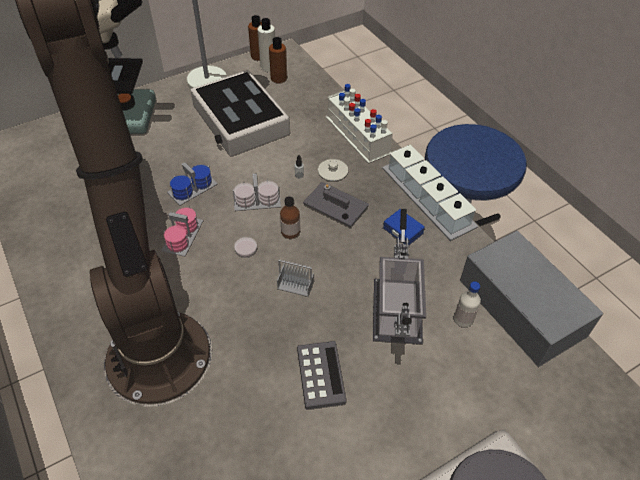

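View pics/top0.png

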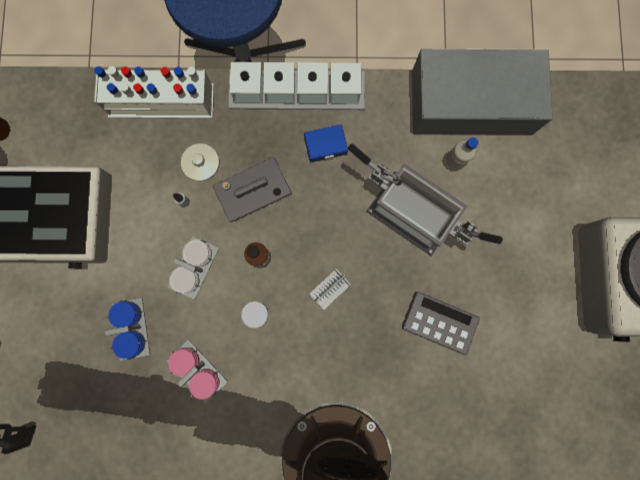

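```bash
cat > h.py <<'E'
import numpy as np,cv2
from scipy.spatial.transform import Rotation as R
try:
    from plant import robot
    CI={n:robot.camera_info(n) for n in("side","top")}
except Exception as e: print(e)
def d2w(n,u,v,z):
    c=CI[n]; p=np.stack([(np.asarray(u)-c['cx'])/c['fx']*z,(np.asarray(v)-c['cy'])/c['fy']*z,np.asarray(z)*np.ones_like(u,dtype=float)],-1)
    return p@R.from_rotvec(c['rotation']).as_matrix().T+c['origin']
def atz(n,u,v,Z):
    "pixel ray meets height Z"
    c=CI[n]; r=R.from_rotvec(c['rotation']).apply([(u-c['cx'])/c['fx'],(v-c['cy'])/c['fy'],1.]); o=c['origin']
    return o+r*(Z-o[2])/r[2]
def proj(n,P):
    c=CI[n]; q=R.from_rotvec(c['rotation']).inv().apply(np.atleast_2d(P)-c['origin'])
    return np.c_[c['fx']*q[:,0]/q[:,2]+c['cx'],c['fy']*q[:,1]/q[:,2]+c['cy']]
def cloud(n,d):
    v,u=np.indices(d.shape); P=d2w(n,u.astype(float),v.astype(float),d); P[d<=0]=np.nan; return P
def crop(src,dst,x0,y0,x1,y1,s):
    im=cv2.imread(src)[y0:y1,x0:x1]; cv2.imwrite(dst,cv2.resize(im,None,fx=s,fy=s,interpolation=cv2.INTER_CUBIC))
E
python3 - <<'E'
from h import *
crop("pics/top0.png","pics/t_box.png",330,120,530,270,4)
crop("pics/side0.png","pics/s_box.png",340,190,500,380,3)
crop("pics/top0.png","pics/t_rl.png",150,130,310,310,3)
crop("pics/side0.png","pics/s_rl.png",160,140,380,290,3)
E
```

```text
(no output)
```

View pics/t_box.png

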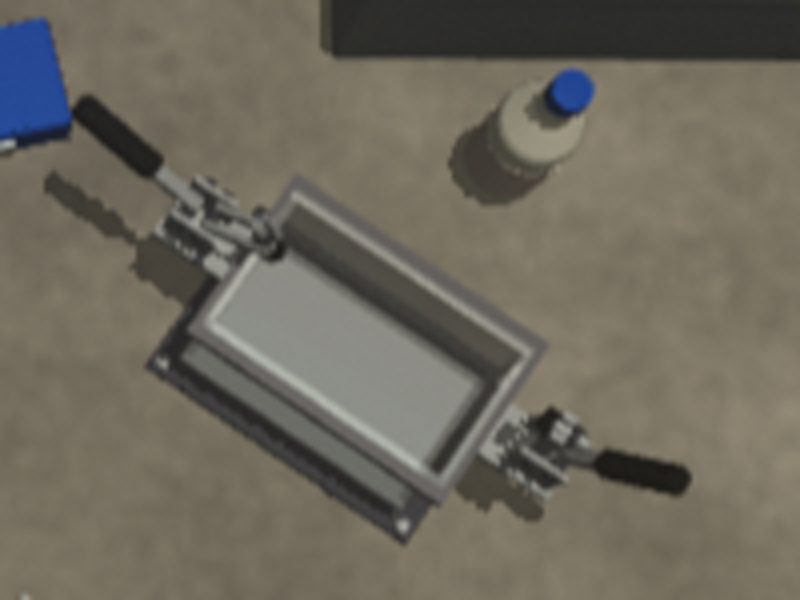

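View pics/s_box.png

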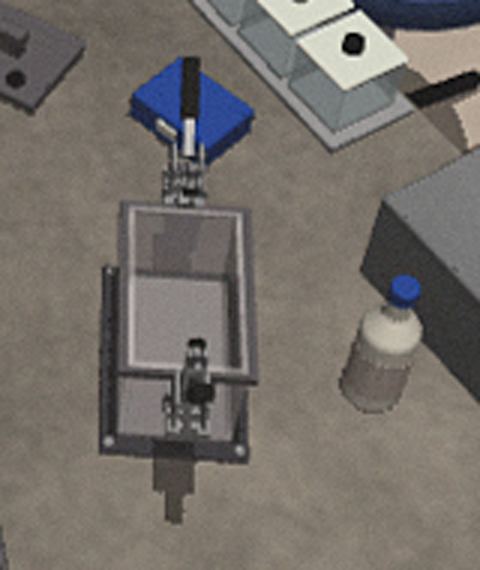

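View pics/t_rl.png

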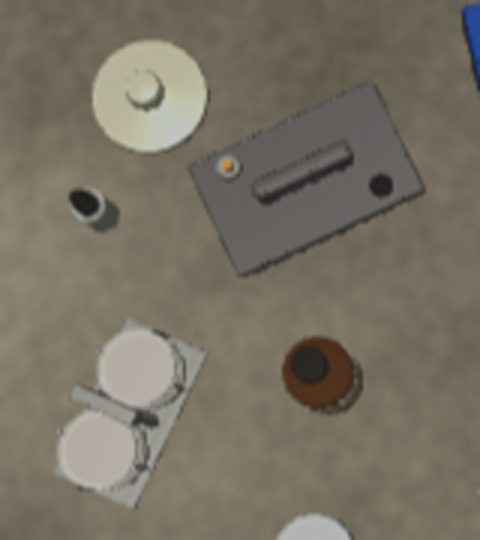

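View pics/s_rl.png

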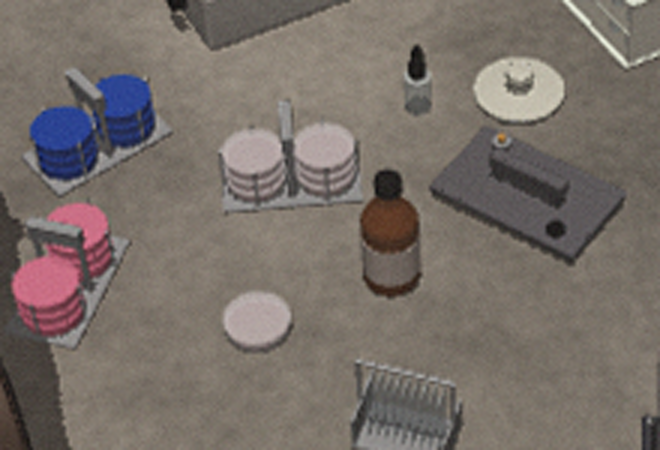

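```bash
cat > fit.py <<'E'
from h import *
from scipy.optimize import least_squares
def fit(obs,loc,x0):
    """obs: list (cam,u,v,local pt)"""
    def P(p,L): return R.from_euler('z',p[2]).apply(L)+[p[0],p[1],loc]
    def f(p): return np.concatenate([ (proj(n,P(p,np.array(L)))[0]-[u,v]) for n,u,v,L in obs])
    s=least_squares(f,x0,loss='soft_l1'); return s.x,f(s.x).reshape(-1,2)
def tri(u1,v1,u2,v2,a="top",b="side"):
    f=lambda X:np.r_[proj(a,X)[0]-[u1,v1],proj(b,X)[0]-[u2,v2]]
    s=least_squares(f,[.5,0,.1]); return s.x,f(s.x)
E
python3 - <<'E'
from fit import *
T=lambda x,y:(330+x/4,120+y/4); S=lambda x,y:(340+x/3,190+y/3)
# long axis: left-top end to right-bottom end in top picture. box y toward top-left end (clamp_a assumed there)
# top image: up=+x world, left=+y world
fl=dict(TLr=(297,177),BRr=(547,347),BRl=(440,503),TLl=(193,330))
# +y end = upper left. Right-handed with z up (toward viewer): image y-dir=(-,up-left)
h,w,z=.085,.055,.112
obs=[("top",*T(297,177),(w,h,z)),("top",*T(547,347),(w,-h,z)),("top",*T(440,503),(-w,-h,z)),("top",*T(193,330),(-w,h,z)),
("side",*S(119,203),(-w,h,z)),("side",*S(250,208),(w,h,z)),("side",*S(257,383),(w,-h,z)),("side",*S(119,376),(-w,-h,z)),
("top",*T(149,366),(-.062,.095,.006)),("top",*T(405,543),(-.062,-.095,.006)),("side",*S(100,454),(-.062,-.095,.006)),("side",*S(247,462),(.062,-.095,.006))]
p,r=fit(obs,0.,[.5,-.15,1.]); print(p,np.degrees(p[2]));print(r.round(1))
Rb=R.from_euler('z',p[2])
for nm,a,b in(("a",T(82,103),S(190,60)),("b",T(688,482),S(200,392))):
    X,e=tri(*a,*b); L=Rb.inv().apply(X-[p[0],p[1],0]); print(nm,X,L,e.round(1))
    s=1 if L[1]>0 else -1
    print("angle",np.arctan2(L[2]-.136,s*L[1]-.12))
for n in("top","side"):
    d=np.load(n+"0.npy")
    for nm,a in(("a",(T if n=="top" else S)(*( (110,128) if n=="top" else (190,85)))),("b",(T if n=="top" else S)(*((640,472) if n=="top" else (200,390))))):
        u,v=map(lambda q:int(round(q)),a); X=d2w(n,float(u),float(v),d[v,u]); print(n,nm,d[v,u],Rb.inv().apply(X-[p[0],p[1],0]))
E
```

```text
[ 0.57506476 -0.18828691 -0.60621456] -34.73353597649419
[[-0.1 -0.5]
 [ 1.  -0.1]
 [ 0.6  1.1]
 [-1.6  0.6]
 [ 0.4 -0.5]
 [ 0.6  0.6]
 [ 0.9 -0.3]
 [-0.2 -1.1]
 [-1.   0.4]
 [ 0.1  0.9]
 [-0.4 -0.5]
 [ 1.1  0.3]]
a [ 0.68913577 -0.02482972  0.16925872] [0.0006133  0.19932404 0.16925872] [-0.3  0.6  0.8 -0.3]
angle 0.397013004952768
b [ 0.48034299 -0.32129522  0.2165247 ] [-0.00206046 -0.16327639  0.2165247 ] [-0.5  1.3  1.4 -0.4]
angle 1.0776550061416206
top a 1.0414815 [-3.42112274e-06  1.78836389e-01  1.69103721e-01]
top b 0.99108833 [-0.00283099 -0.14468276  0.1975131 ]
side a 1.56842 [-0.00171696  0.17741069  0.16176892]
side b 1.3083452 [-0.00436541 -0.16274791  0.21650041]
```

Run:
```python
from fit import *
def rect(Q,nm):
    r=cv2.minAreaRect((Q[:,:2]*1000).astype(np.float32)); print(nm,len(Q),np.round(r[0],1),np.round(r[1],1),round(r[2],1),"medxyz",np.round(np.median(Q,0)*1000,1),"mid",np.round((np.percentile(Q,1,0)+np.percentile(Q,99,0))*500,1))
for n in("top","side"):
    d=np.load(n+"0.npy"); P=cloud(n,d)
    fl=P[(np.abs(P[...,2])<.02)]; print(n,"floor med",np.nanmedian(fl[:,2]),np.nanstd(fl[:,2]))
    def reg(u0,v0,u1,v1,z0,z1):
        Q=P[v0:v1,u0:u1].reshape(-1,3); return Q[(Q[:,2]>z0)&(Q[:,2]<z1)]
    if n=="top":
        rect(reg(205,155,297,228,.011,.022),"lid slab"); rect(reg(225,170,280,205,.036,.055),"lid bar")
        rect(reg(165,230,222,300,.042,.054),"dishes"); rect(reg(165,230,222,300,.078,.095),"rack grip")
        rect(reg(340,150,500,260,.105,.117),"flange")
        rect(reg(360,160,480,250,.009,.016),"boxfloor")
    else:
        rect(reg(303,180,370,228,.011,.022),"lid slab"); rect(reg(315,182,355,215,.036,.055),"lid bar")
        rect(reg(230,165,284,212,.042,.054),"dishes"); rect(reg(240,165,270,212,.078,.095),"rack grip")
        rect(reg(370,250,440,325,.105,.117),"flange")
```

```text
top floor med 0.000768689399732847 0.003759773045112119
lid slab 2545 [663.6 223.4] [177.  173.2] 26.2 medxyz [630.7 206.3  16.4] mid [634.3 217.   16.4]
lid bar 257 [631.7 203.5] [16.6 83.5] 26.4 medxyz [631.3 203.3  45.4] mid [631.3 203.8  43.8]
dishes 1085 [442.4 340.7] [ 66.  133.5] 66.7 medxyz [445.3 340.6  48. ] mid [442.3 340.8  48. ]
rack grip 128 [442.3 340.7] [53. 12.] 67.0 medxyz [442.1 339.3  87.1] mid [442.1 339.8  85.7]
flange 1576 [ 579.1 -211.9] [209.4 249.5] 13.6 medxyz [ 577.9 -197.2  112.4] mid [ 595.7 -190.6  111. ]
boxfloor 1485 [ 605.  -228.7] [225.2 216.6] 55.2 medxyz [ 585.  -192.4   12.7] mid [ 594.3 -181.    12.5]
side floor med -0.00036985842013492753 0.0046915158091214324
lid slab 1096 [628.9 200.5] [108.5 172.7] 25.5 medxyz [621.8 191.6  15.8] mid [629.1 202.7  16.3]
lid bar 160 [628.4 201.7] [21.8 86.8] 21.8 medxyz [627.2 199.2  44.5] mid [627.7 202.3  43.8]
dishes 511 [438.8 341.3] [ 74.7 130.6] 63.9 medxyz [435.6 338.8  47.2] mid [439.5 341.2  47.7]
rack grip 59 [439.4 341.3] [56.3 11.7] 65.7 medxyz [438.8 340.1  85.5] mid [438.9 341.7  85.3]
flange 963 [ 576.1 -185.5] [226.2 110.8] 54.7 medxyz [ 577.  -189.6  110.9] mid [ 573.9 -185.6  110.7]
```

Run:
```python
from fit import *
o=robot.observe(); M=R.from_rotvec(o['tcp_rot']).as_matrix(); print(M.round(3), robot.tips_ahead)
z=M[:,2]; print("tool z yaw",np.degrees(np.arctan2(z[1],z[0])),"azimuth",np.degrees(np.arctan2(o['tool_pos'][1],o['tool_pos'][0])))
for n,b in(("top",(365,155,480,255)),("side",(370,250,440,325))):
    d=np.load(n+"0.npy"); P=cloud(n,d); u0,v0,u1,v1=b
    m=(np.abs(P[...,2]-.112)<.004); m2=np.zeros_like(m); m2[v0:v1,u0:u1]=m[v0:v1,u0:u1]
    k,lab,st,c=cv2.connectedComponentsWithStats(m2.astype(np.uint8)); i=1+np.argmax(st[1:,4])
    Q=P[lab==i]; r=cv2.minAreaRect((Q[:,:2]*1000).astype(np.float32)); print(n,len(Q),r)
    for dz in(.045,.05,.055): pass
    # centre by projected extents, trimmed
    for th in(-34.7,):
        for t in np.arange(-36,-33,.5):
            a=np.radians(t);e1=np.array([np.cos(a),np.sin(a)]);e2=np.array([-e1[1],e1[0]])
            s=[np.percentile(Q[:,:2]@e,[1,99]) for e in(e1,e2)]; print(t,[round(1000*(q[1]-q[0]),1) for q in s],(e1*s[0].mean()+e2*s[1].mean()).round(4))
    im=cv2.imread(f"pics/{n}0.png"); im[lab==i]=(0,0,255); cv2.imwrite(f"pics/{n}_fl.png",cv2.resize(im[v0-10:v1+10,u0-10:u1+10],None,fx=4,fy=4))
```

```text
[[-0.    -0.974  0.225]
 [-0.001  0.225  0.974]
 [-1.    -0.    -0.001]] 0.025
tool z yaw 77.0008979228968 azimuth 76.99962481503943
top 1204 ((577.4290771484375, -187.95950317382812), (177.51429748535156, 111.88902282714844), 55.3515625)
-36.0 [np.float64(111.3), np.float64(169.6)] [ 0.5777 -0.1869]
-35.5 [np.float64(110.6), np.float64(169.3)] [ 0.5778 -0.1869]
-35.0 [np.float64(110.2), np.float64(169.0)] [ 0.578  -0.1869]
-34.5 [np.float64(110.1), np.float64(169.2)] [ 0.578  -0.1869]
-34.0 [np.float64(110.6), np.float64(169.3)] [ 0.5779 -0.1868]
-33.5 [np.float64(111.2), np.float64(169.5)] [ 0.5779 -0.1869]
side 771 ((575.438720703125, -186.12075805664062), (175.40875244140625, 110.86802673339844), 55.24571228027344)
-36.0 [np.float64(110.1), np.float64(171.5)] [ 0.5749 -0.1865]
-35.5 [np.float64(109.4), np.float64(171.5)] [ 0.5749 -0.1865]
-35.0 [np.float64(109.5), np.float64(171.7)] [ 0.5748 -0.1866]
-34.5 [np.float64(110.0), np.float64(171.5)] [ 0.5746 -0.1865]
-34.0 [np.float64(110.8), np.float64(171.0)] [ 0.5746 -0.1863]
-33.5 [np.float64(111.8), np.float64(170.7)] [ 0.5745 -0.1862]
```

View pics/top_fl.png

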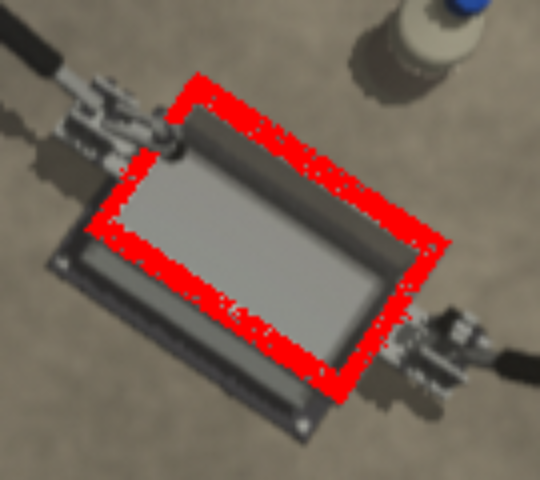

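```bash
cat > plan.py <<'E'
from h import *
BOX=np.array([.5764,-.1868]); BYAW=-34.75
def b2w(x,y,z): return np.r_[R.from_euler('z',BYAW,degrees=True).apply([x,y,0])[:2]+BOX,z]
def down(yaw):
    a=np.radians(yaw); z=np.array([np.cos(a),np.sin(a),0]); x=np.array([0,0,-1.]); return R.from_matrix(np.c_[x,np.cross(z,x),z])
def plan(wps,start=None):
    """wps: (pos m, zyaw deg, opening, nrows)"""
    o=robot.observe(); p=o['tool_pos']*1000; r=R.from_rotvec(o['tcp_rot'])
    if start: p,r=np.array(start[0])*1000,down(start[1])
    out=[]
    for pos,yaw,op,n in wps:
        pos=np.array(pos)*1000; rt=down(yaw)
        for k in range(n):
            f=1/(n-k)
            dl=np.round(r.inv().apply((pos-p)*f),0); dr=np.round(np.degrees((r.inv()*rt).as_rotvec())*f,1)
            out.append([op,*dl,*dr]); p=p+r.apply(dl); r=r*R.from_rotvec(np.radians(dr))
            if np.abs(dl).max()>60 or np.abs(dr).max()>10: print("!! big row")
    for i in range(0,len(out),8): print("[%s]"%", ".join("%g"%(v+0) for w in out[i:i+8] for v in w))
    print("end",p.round(1))
E
python3 - <<'E'
from plan import *
g=b2w(0,.1845,.169); print(g)
o=robot.observe()['tool_pos']
plan([((.30,.42,.33),40,1,6),((.50,.18,.33),0,1,7),((g[0],g[1],.30),-34.75,1,6),(g+[0,0,.0],-34.75,1,4)])
E
```

```text
[ 0.6815644  -0.03520614  0.169     ]
[1, -12, -33, -25, 6.2, 0, 0, 1, -12, -35, -21, 6.2, 0, 0, 1, -13, -38, -17, 6.2, 0, 0, 1, -12, -39, -13, 6.1, 0, 0, 1, -13, -40, -8, 6.2, 0, 0, 1, -12, -41, -4, 6.1, -0.1, 0.1, 1, 0, -45, 0, 5.7, 0, 0, 1, 0, -44, 4, 5.7, 0, 0]
[1, 0, -44, 9, 5.7, 0, 0, 1, 0, -43, 13, 5.7, 0, 0, 1, 0, -41, 17, 5.7, 0, 0, 1, 0, -39, 21, 5.8, 0, 0, 1, 0, -37, 25, 5.7, 0, -0.1, 1, 5, -36, 30, 5.8, 0, 0, 1, 5, -33, 34, 5.8, 0, 0, 1, 5, -29, 37, 5.8, 0, 0]
[1, 5, -25, 40, 5.8, 0, 0, 1, 5, -21, 42, 5.8, 0, 0, 1, 5, -17, 43, 5.8, 0, 0, 1, 33, 0, 0, 0, 0, 0, 1, 33, 0, 0, 0, 0, 0, 1, 32, 0, 0, 0, 0, 0, 1, 33, 0, 0, 0, 0, 0]
end [681.4 -35.3 168.7]
```

Request:
drive_tool(increments=[1,-12,-33,-25,6.2,0,0,1,-12,-35,-21,6.2,0,0,1,-13,-38,-17,6.2,0,0,1,-12,-39,-13,6.1,0,0,1,-13,-40,-8,6.2,0,0,1,-12,-41,-4,6.1,0,0,1,0,-45,0,5.7,0,0,1,0,-44,4,5.7,0,0], grip_force=40)

```text
t: 1.1
tool_pos: [0.3584, 0.3503, 0.3307]
tcp_rot: [-0.387, 1.536, 0.388]
force: [-0.4, -0.1, 0.2]
width: 0.0851
```

Request:
drive_tool(increments=[1,0,-44,9,5.7,0,0,1,0,-43,13,5.7,0,0,1,0,-41,17,5.7,0,0,1,0,-39,21,5.8,0,0,1,0,-37,25,5.7,0,0,1,5,-36,30,5.8,0,0,1,5,-33,34,5.8,0,0,1,5,-29,37,5.8,0,0])

```text
t: 2.1
tool_pos: [0.5919, 0.0708, 0.3154]
tcp_rot: [0.242, 1.557, -0.242]
force: [-0.3, 0.1, 0.2]
width: 0.0854
```

Request:
drive_tool(increments=[1,5,-25,40,5.8,0,0,1,5,-21,42,5.8,0,0,1,5,-17,43,5.8,0,0,1,0,0,0,0,0,0,1,0,0,0,0,0,0])

```text
t: 2.72
tool_pos: [0.6812, -0.035, 0.3]
tcp_rot: [0.476, 1.519, -0.476]
force: [-0.4, -0.3, -0.1]
width: 0.0854
```

Run:
```python
from plan import *
for n,b in(("top",(320,110,480,250)),("side",(340,150,480,290))):
    p,d=robot.snapshot(n); cv2.imwrite(f"pics/{n}1.png",p[:,:,::-1]); np.save(f"{n}1.npy",d); crop(f"pics/{n}1.png",f"pics/{n}1c.png",b[0],b[1],b[2],b[3],4)
g=b2w(0,.1845,.169)
o=robot.observe(); print(o['t'],o['tool_pos'],R.from_rotvec(o['tcp_rot']).as_matrix()[:,2])
plan([(g,-34.75,1,4)])
```

```text
2.825 [ 0.68119165 -0.03375214  0.30051543] [ 8.21998696e-01 -5.69489091e-01 -5.64772425e-04]
[1, 33, 0, 0, 0, 0, 0, 1, 33, 0, 0, 0, 0, 0, 1, 33, -1, 1, 0, 0, 0, 1, 33, 0, 0, 0, 0, 0]
end [681.4 -35.  168.5]
```

View pics/top1c.png

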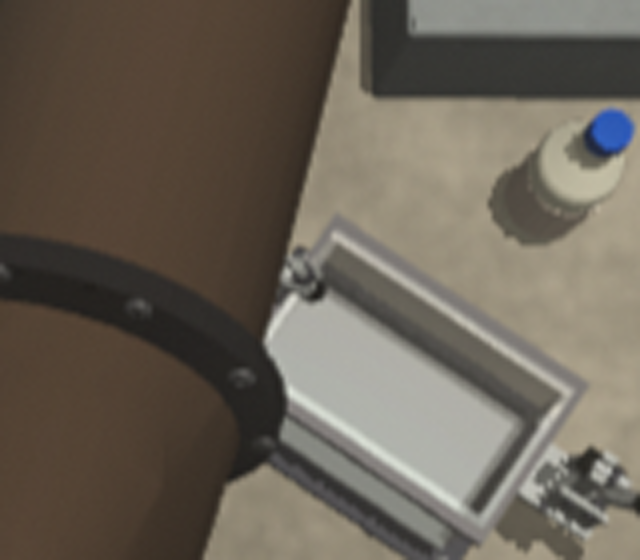

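View pics/side1c.png

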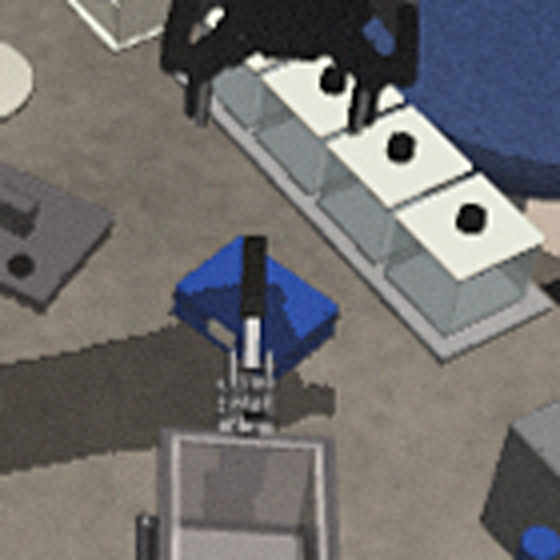

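Request:
drive_tool(increments=[1,33,0,0,0,0,0,1,33,0,0,0,0,0,1,33,-1,1,0,0,0,1,33,0,0,0,0,0,1,0,0,0,0,0,0])

```text
t: 3.45
tool_pos: [0.68, -0.0344, 0.1664]
tcp_rot: [0.474, 1.523, -0.475]
force: [-0.2, 0.4, -0.4]
width: 0.0854
```

Run:
```python
from plan import *
for n,b in(("side",(340,150,480,290)),):
    p,d=robot.snapshot(n); cv2.imwrite(f"pics/{n}2.png",p[:,:,::-1]); np.save(f"{n}2.npy",d); crop(f"pics/{n}2.png",f"pics/{n}2c.png",b[0],b[1],b[2],b[3],4)
o=robot.observe(); print(o['t'],o['tool_pos'],R.from_rotvec(o['tcp_rot']).as_matrix()[:,2],o['force'])
```

```text
3.5 [ 0.68122394 -0.03501075  0.16837915] [ 0.82196909 -0.56953042 -0.00138849] [ 1.17767117 -0.44293028  1.12848984]
```

View pics/side2c.png

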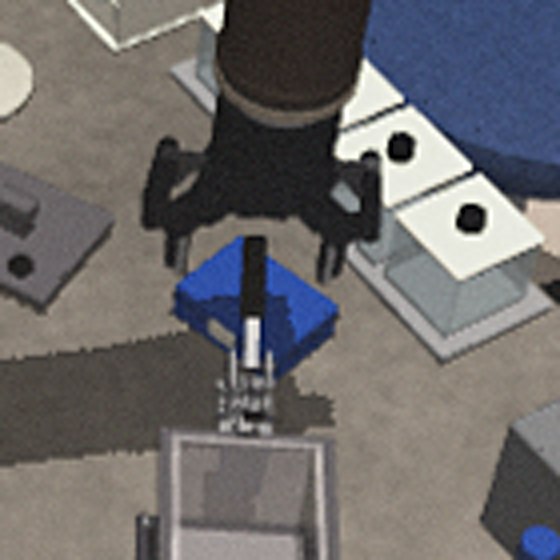

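Request:
drive_tool(increments=[0,0,0,0,0,0,0,0,0,0,0,0,0,0,0,0,0,0,0,0,0,0,0,0,0,0,0,0,0,0,0,0,0,0,0,0,0,0,0,0,0,0])

```text
t: 4.25
tool_pos: [0.6811, -0.0354, 0.1684]
tcp_rot: [0.476, 1.52, -0.475]
force: [-4.5, 2.9, 4.8]
width: 0.0142
```

Run:
```python
from plan import *
for n,b in(("side",(340,150,480,290)),):
    p,d=robot.snapshot(n); cv2.imwrite(f"pics/{n}3.png",p[:,:,::-1]); np.save(f"{n}3.npy",d); crop(f"pics/{n}3.png",f"pics/{n}3c.png",b[0],b[1],b[2],b[3],4)
o=robot.observe(); print(o['t'],o['tool_pos'],o['force'],o['width'])
# arc: current grasp pt
w=o['tool_pos'].copy(); 
th0=np.arctan2(w[2]-.006-.136, .1845-.12); print(th0)
rho=np.hypot(w[2]-.006-.136,.0645); print(rho)
for t in np.linspace(th0,1.12,9)[1:]:
    print(round(t,2), "dy out %.1f up %.1f"%(1000*(rho*np.cos(t)-.0645),1000*(rho*np.sin(t)+.142-w[2])))
M=R.from_rotvec(o['tcp_rot']).as_matrix(); yd=np.r_[-np.sin(np.radians(BYAW)),np.cos(np.radians(BYAW)),0]; print("box y in tool",M.T@yd)
```

```text
4.3 [ 0.68116234 -0.03541035  0.16843247] [-5.18053972  3.17299539  4.12070669] 0.014062535060155019
0.38893084773819286
0.06970599122568347
0.48 dy out -2.7 up 5.8
0.57 dy out -5.9 up 11.3
0.66 dy out -9.6 up 16.5
0.75 dy out -13.7 up 21.3
0.85 dy out -18.3 up 25.7
0.94 dy out -23.2 up 29.7
1.03 dy out -28.5 up 33.3
1.12 dy out -34.1 up 36.3
box y in tool [ 2.93522628e-04  9.99999929e-01 -2.38333162e-04]
```

View pics/side3c.png

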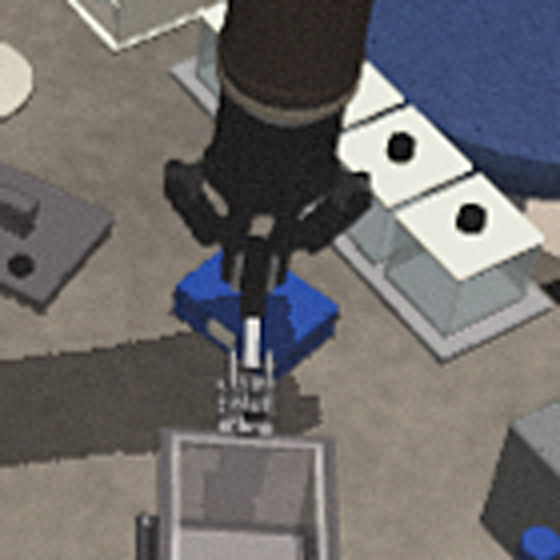

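Request:
drive_tool(increments=[0,-6,-3,-1,0,0,0,0,-5,-3,0,0,0,0,0,-5,-4,0,0,0,0,0,-5,-4,0,0,0,0,0,-5,-4,0,0,0,0,0,-4,-5,0,0,0,0,0,-3,-5,0,0,0,0,0,-3,-6,0,0,0,0])

```text
t: 5.3
tool_pos: [0.6615, -0.0633, 0.2046]
tcp_rot: [0.476, 1.518, -0.475]
force: [3.4, 3.9, -9.9]
width: 0.0141
```

Run:
```python
from plan import *
for n,b in(("side",(340,150,480,290)),):
    p,d=robot.snapshot(n); cv2.imwrite(f"pics/{n}4.png",p[:,:,::-1]); np.save(f"{n}4.npy",d); crop(f"pics/{n}4.png",f"pics/{n}4c.png",b[0],b[1],b[2],b[3],4)
o=robot.observe(); print(o['t'],o['tool_pos'],o['force'],o['width'])
```

```text
5.35 [ 0.66101246 -0.06412648  0.20506182] [ 0.8159476   3.71966663 -6.37639878] 0.014377267440408488
```

View pics/side4c.png

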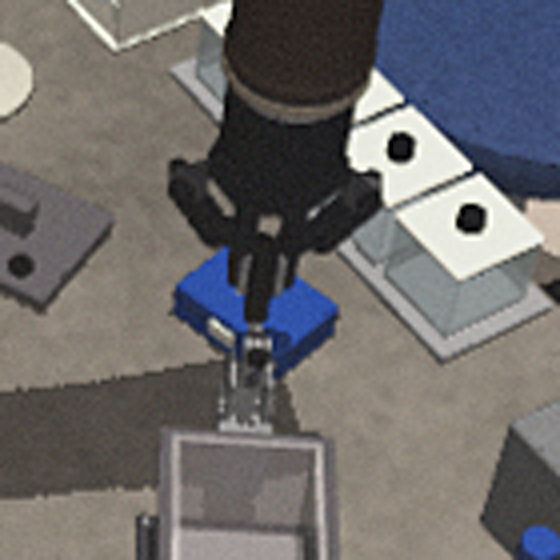

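Request:
drive_tool(increments=[1,0,0,0,0,0,0,1,0,0,0,0,0,0,1,0,0,0,0,0,0,1,-30,0,0,0,0,0,1,-40,0,0,0,0,0,1,-45,0,0,0,0,0])

```text
t: 6.1
tool_pos: [0.6612, -0.0637, 0.3203]
tcp_rot: [0.475, 1.519, -0.476]
force: [0.3, 0.6, 0.9]
width: 0.0856
```

Run:
```python
from plan import *
plan([((.56,.13,.33),-29,1,7),((.4407,.341,.25),-23,1,6)])
```

```text
[1, -1, 14, -28, -0.8, 0, 0, 1, -1, 15, -27, -0.8, 0, 0, 1, -2, 15, -27, -0.8, 0, 0, 1, -1, 16, -27, -0.9, 0, 0, 1, -2, 16, -27, -0.8, 0, 0, 1, -1, 17, -27, -0.9, 0, 0, 1, -2, 16, -26, -0.8, 0, 0, 1, 13, 21, -34, -1, 0, 0]
[1, 13, 22, -34, -1, 0, 0, 1, 14, 22, -34, -1, 0, 0, 1, 13, 23, -33, -1, 0, 0, 1, 14, 24, -33, -1, 0, 0, 1, 13, 24, -33, -1, 0, 0]
end [440.6 341.1 250.3]
```

Request:
drive_tool(increments=[1,-1,14,-28,-0.8,0,0,1,-1,15,-27,-0.8,0,0,1,-2,15,-27,-0.8,0,0,1,-1,16,-27,-0.9,0,0,1,-2,16,-27,-0.8,0,0,1,-1,17,-27,-0.9,0,0,1,-2,16,-26,-0.8,0,0,1,13,21,-34,-1,0,0])

```text
t: 7.1
tool_pos: [0.541, 0.1646, 0.3174]
tcp_rot: [0.385, 1.534, -0.383]
force: [-0.2, 0.7, 0.4]
width: 0.0853
```

Request:
drive_tool(increments=[1,13,22,-34,-1,0,0,1,13,22,-34,-1,0,0,1,13,23,-33,-1,0,0,1,14,24,-33,-1,0,0,1,13,24,-33,-1,0,0,1,0,0,0,0,0,0])

```text
t: 7.85
tool_pos: [0.4382, 0.3443, 0.2492]
tcp_rot: [0.31, 1.55, -0.311]
force: [1.2, -0.9, -0.7]
width: 0.0851
```

Run:
```python
from plan import *
for n in("side","top"):
    p,d=robot.snapshot(n); cv2.imwrite(f"pics/{n}5.png",p[:,:,::-1]); np.save(f"{n}5.npy",d)
crop("pics/side5.png","pics/side5c.png",200,120,440,320,3)
crop("pics/top5.png","pics/top5c.png",330,120,530,270,4)
o=robot.observe(); print(o['t'],o['tool_pos'],o['force'],o['width'])
plan([((.4407,.341,.083),-23,1,5)])
```

```text
7.95 [0.44099509 0.34095655 0.25043327] [ 0.73433442 -0.10084212  0.52250621] 0.08539824106724662
[1, 33, 0, 0, 0, 0, 0, 1, 34, 0, 0, 0, 0, 0, 1, 33, 0, 0, 0, 0, 0, 1, 34, 0, 0, 0, 0, 0, 1, 33, 0, 0, 0, 0, 0]
end [441.1 340.9  83.4]
```

View pics/side5c.png

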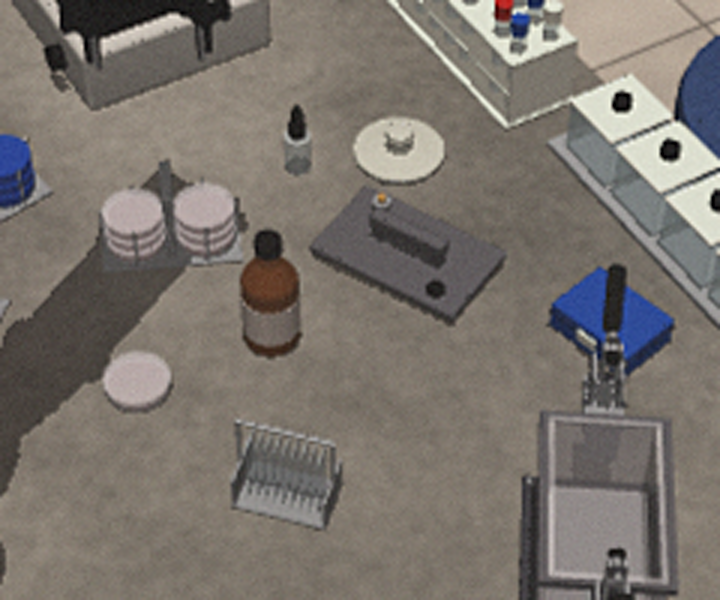

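View pics/top5c.png

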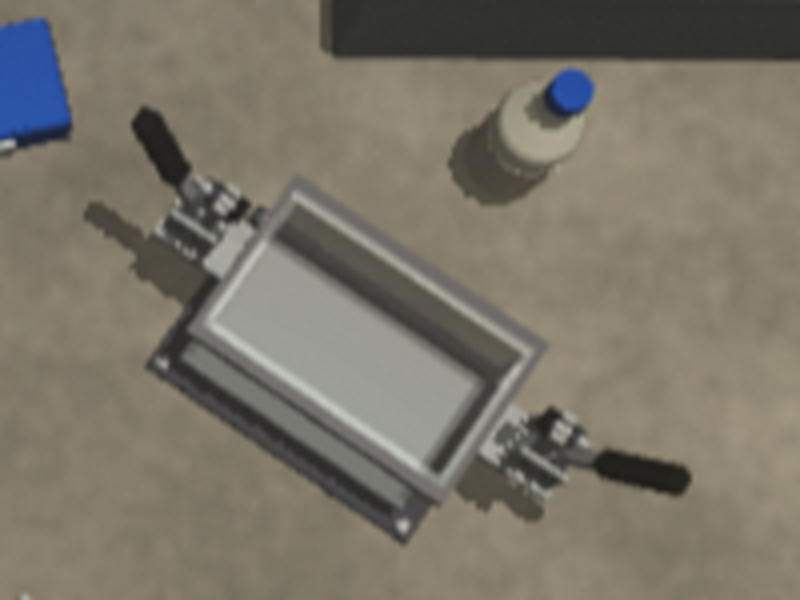

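Run:
```python
from fit import *; from plan import *
X,e=tri(330+146/4,120+110/4,200+617/3,120+268/3); L=R.from_euler('z',-BYAW,degrees=True).apply(X-np.r_[BOX,0]); print(X,L,e,np.arctan2(L[2]-.136,L[1]-.12))
```

```text
[ 0.6712106  -0.05426831  0.21024426] [0.0023582  0.16293599 0.21024426] [-0.44173792  1.11685802  1.39706418 -0.46172627] 1.0464800846674303
```

Request:
drive_tool(increments=[1,33,0,0,0,0,0,1,34,0,0,0,0,0,1,33,0,0,0,0,0,1,34,0,0,0,0,0,1,33,0,0,0,0,0,1,0,0,0,0,0,0])

```text
t: 8.7
tool_pos: [0.4408, 0.339, 0.0821]
tcp_rot: [0.314, 1.549, -0.319]
force: [0.3, -0.2, 0.6]
width: 0.0852
```

Run:
```python
from plan import *
for n in("side","top"):
    p,d=robot.snapshot(n); cv2.imwrite(f"pics/{n}6.png",p[:,:,::-1]); np.save(f"{n}6.npy",d)
crop("pics/side6.png","pics/side6c.png",200,120,320,240,5)
o=robot.observe(); print(o['t'],o['tool_pos'],o['force'],o['width'])
```

```text
8.8 [0.44204987 0.34056515 0.08444521] [-0.91780136  0.23021378  0.55422447] 0.08532181571546503
```

View pics/side6c.png

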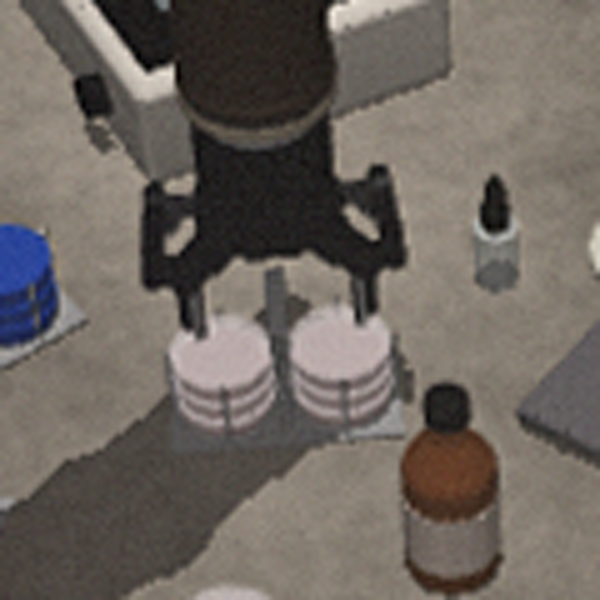

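Request:
drive_tool(increments=[0,0,0,0,0,0,0,0,0,0,0,0,0,0,0,0,0,0,0,0,0,0,0,0,0,0,0,0,0,0,0,0,0,0,0,0,0,0,0,0,0,0], grip_force=50)

```text
t: 9.55
tool_pos: [0.4409, 0.3414, 0.0836]
tcp_rot: [0.315, 1.548, -0.314]
force: [-1.3, -1.2, 5.7]
width: 0.0112
```

Request:
drive_tool(increments=[0,-5,0,0,0,0,0,0,-15,0,0,0,0,0,0,-35,0,0,0,0,0,0,-40,0,0,0,0,0,0,-45,0,0,0,0,0,0,-45,0,0,0,0,0,0,-45,0,0,0,0,0,0,-40,0,0,0,0,0])

```text
t: 10.55
tool_pos: [0.4407, 0.3405, 0.3558]
tcp_rot: [0.316, 1.547, -0.315]
force: [0.0, 0.5, -3.8]
width: 0.0114
```

Run:
```python
from plan import *
for n in("side",):
    p,d=robot.snapshot(n); cv2.imwrite(f"pics/{n}7.png",p[:,:,::-1]); np.save(f"{n}7.npy",d)
crop("pics/side7.png","pics/side7c.png",180,20,340,180,4)
o=robot.observe(); print(o['t'],o['tool_pos'],o['force'],o['width'])
plan([((.53,.10,.355),15,0,9),((.5764,-.1868,.34),55.25,0,9)])
```

```text
10.6 [0.44240631 0.34135377 0.36091501] [2.83605852 1.53799396 1.88935893] 0.011558099772655372
[0, 1, -21, 19, -4.2, 0, 0, 0, 1, -22, 18, -4.2, 0, 0, 0, 0, -24, 16, -4.2, 0, 0, 0, 1, -25, 15, -4.2, 0.1, -0.1, 0, 0, -25, 13, -4.3, 0, 0, 0, 1, -26, 11, -4.2, 0.1, -0.1, 0, 0, -27, 8, -4.3, 0, 0, 0, 1, -28, 7, -4.2, 0.1, -0.1]
[0, 0, -28, 4, -4.3, 0, 0, 0, 2, -32, -3, -4.5, 0, 0, 0, 2, -32, -6, -4.5, 0, 0, 0, 2, -31, -8, -4.5, 0, 0, 0, 2, -31, -11, -4.5, 0, 0, 0, 1, -29, -13, -4.4, 0, 0, 0, 2, -29, -15, -4.5, 0, 0, 0, 1, -27, -18, -4.4, 0, 0]
[0, 2, -26, -19, -4.5, 0, 0, 0, 1, -24, -22, -4.4, 0, 0]
end [ 576.5 -187.1  340.2]
```

View pics/side7c.png

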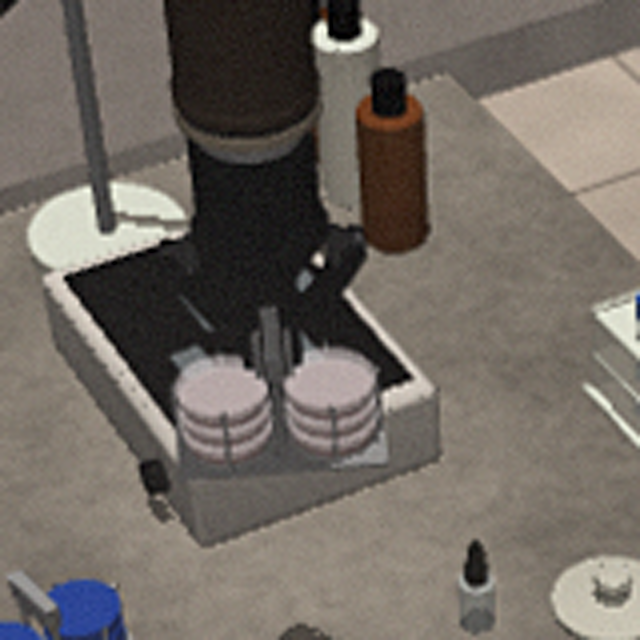

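Request:
drive_tool(increments=[0,1,-21,19,-4.2,0,0,0,1,-22,18,-4.2,0,0,0,0,-24,16,-4.2,0,0,0,1,-25,15,-4.2,0,0,0,0,-25,13,-4.3,0,0,0,1,-26,11,-4.2,0,0,0,0,-27,8,-4.3,0,0,0,1,-28,7,-4.2,0,0])

```text
t: 11.6
tool_pos: [0.5191, 0.1256, 0.3488]
tcp_rot: [-0.149, 1.566, 0.15]
force: [0.3, 0.1, -3.1]
width: 0.0113
```

Request:
drive_tool(increments=[0,0,-28,4,-4.3,0,0,0,2,-32,-3,-4.5,0,0,0,2,-32,-6,-4.5,0,0,0,2,-31,-8,-4.5,0,0,0,2,-31,-11,-4.5,0,0,0,1,-29,-13,-4.4,0,0,0,2,-29,-15,-4.5,0,0,0,1,-27,-18,-4.4,0,0])

```text
t: 12.6
tool_pos: [0.5645, -0.1245, 0.3366]
tcp_rot: [-0.634, 1.476, 0.635]
force: [0.7, 0.2, -2.8]
width: 0.0113
```

Request:
drive_tool(increments=[0,2,-26,-19,-4.5,0,0,0,1,-24,-22,-4.4,0,0,0,0,0,0,0,0,0,0,0,0,0,0,0,0])

```text
t: 13.1
tool_pos: [0.5751, -0.1868, 0.3334]
tcp_rot: [-0.751, 1.437, 0.752]
force: [0.1, 0.3, -2.9]
width: 0.0113
```

Run:
```python
from plan import *
for n in("side","top"):
    p,d=robot.snapshot(n); cv2.imwrite(f"pics/{n}8.png",p[:,:,::-1]); np.save(f"{n}8.npy",d)
crop("pics/side8.png","pics/side8c.png",320,120,500,360,3)
crop("pics/top8.png","pics/top8c.png",330,120,530,270,4)
o=robot.observe(); print(o['t'],o['tool_pos'],o['force'],o['width'])
M=R.from_rotvec(o['tcp_rot']).as_matrix(); print("zyaw",np.degrees(np.arctan2(M[1,2],M[0,2])),M[:,0])
```

```text
13.2 [ 0.57545183 -0.18590876  0.33341112] [-0.34936776  0.16207959 -2.99760482] 0.011313723742464825
zyaw 55.36084979366963 [-5.29713894e-05  7.43801576e-04 -9.99999722e-01]
```

View pics/side8c.png

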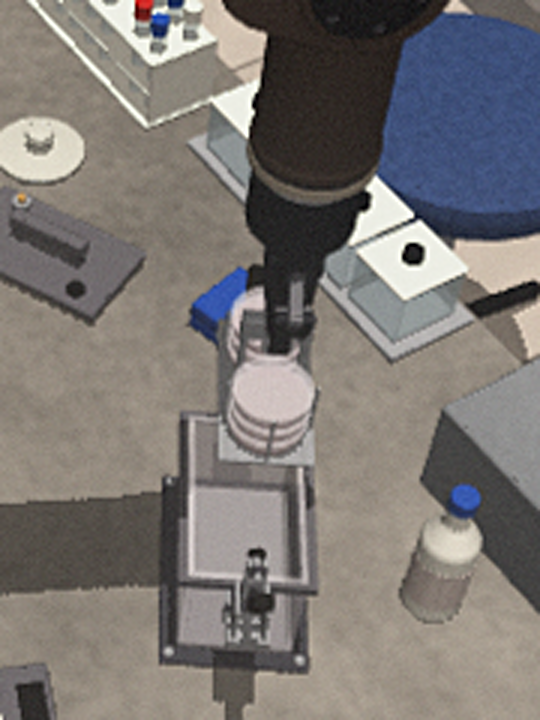

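View pics/top8c.png

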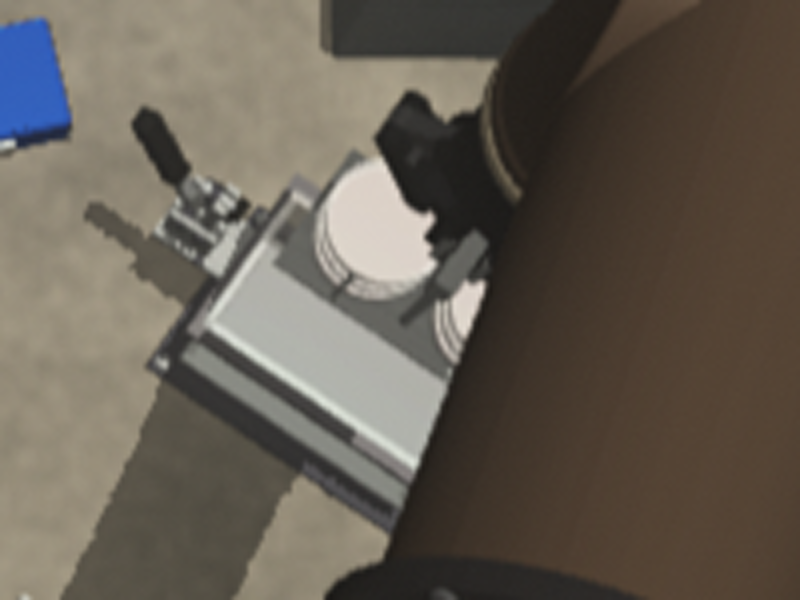

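Run:
```python
from plan import *
Ri=R.from_euler('z',-BYAW,degrees=True)
for n,b,B in(("side",(390,215,432,280),(.5748,-.1865)),("top",(400,150,455,200),(.578,-.1869))):
    d=np.load(n+"8.npy"); P=cloud(n,d); u0,v0,u1,v1=b; Q=P[v0:v1,u0:u1].reshape(-1,3)
    for z0,z1 in((.288,.305),(.240,.262)):
        q=Q[(Q[:,2]>z0)&(Q[:,2]<z1)]; L=Ri.apply(q-np.r_[B,0])*1000
        print(n,z0,len(q),"med z",np.median(q[:,2]).round(4),"x",np.percentile(L[:,0],[1,5,50,95,99]).round(1),"y",np.percentile(L[:,1],[1,5,50,95,99]).round(1))
```

```text
side 0.288 694 med z 0.2967 x [-33.7 -29.5  -7.4  22.2  29.1] y [-66.8 -63.  -32.   48.5  57.1]
side 0.24 379 med z 0.2524 x [-36.2 -35.9 -18.8  31.8  32.8] y [-71.1 -68.7 -54.5  34.5  60.7]
top 0.288 707 med z 0.2984 x [-32.3 -29.7 -11.1  10.2  15.8] y [-20.5 -16.   34.4  59.1  62.9]
top 0.24 312 med z 0.2538 x [-37.5 -36.9 -27.   25.2  31. ] y [-8.4  0.5 43.1 65.9 66.8]
```

Request:
drive_tool(increments=[0,25,-2,1,0,0,0,0,35,0,0,0,0,0,0,35,0,0,0,0,0,0,30,0,0,0,0,0,0,20,0,0,0,0,0,0,0,0,0,0,0,0])

```text
t: 13.95
tool_pos: [0.5769, -0.1859, 0.1871]
tcp_rot: [-0.752, 1.438, 0.756]
force: [-0.6, 0.1, -2.4]
width: 0.0113
```

Run:
```python
from plan import *
for n in("side",):
    p,d=robot.snapshot(n); cv2.imwrite(f"pics/{n}9.png",p[:,:,::-1]); np.save(f"{n}9.npy",d)
crop("pics/side9.png","pics/side9c.png",340,180,480,350,4)
o=robot.observe(); print(o['t'],o['tool_pos'],o['force'],o['width'])
```

```text
14.0 [ 0.57766907 -0.18655847  0.18835016] [-0.02064895 -0.31600401 -2.86823588] 0.011480214095855732
```

View pics/side9c.png

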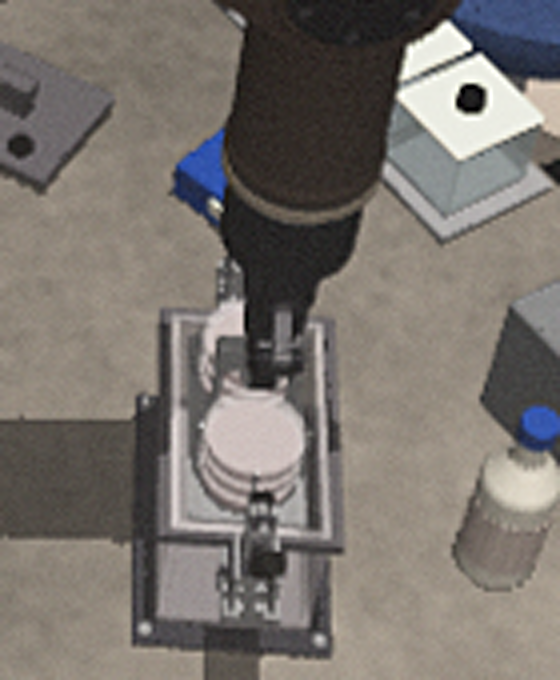

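Request:
drive_tool(increments=[0,25,0,0,0,0,0,0,25,0,0,0,0,0,0,20,0,0,0,0,0,0,15,0,0,0,0,0,0,3,0,0,0,0,0,0,0,0,0,0,0,0])

```text
t: 14.75
tool_pos: [0.5781, -0.1877, 0.101]
tcp_rot: [-0.753, 1.436, 0.752]
force: [0.6, -0.7, -3.6]
width: 0.011
```

Request:
drive_tool(increments=[0,2,0,0,0,0,0,0,1,0,0,0,0,0,0,0,0,0,0,0,0])

```text
t: 15.12
tool_pos: [0.5777, -0.1875, 0.0974]
tcp_rot: [-0.753, 1.436, 0.753]
force: [-0.3, 0.2, -3.2]
width: 0.0114
```

Request:
drive_tool(increments=[0,1,0,0,0,0,0,0,1,0,0,0,0,0,0,0,0,0,0,0,0])

```text
t: 15.5
tool_pos: [0.5777, -0.1875, 0.0957]
tcp_rot: [-0.753, 1.436, 0.753]
force: [-2.9, 1.3, 3.9]
width: 0.011
```

Request:
drive_tool(increments=[0.5,0,0,0,0,0,0,0.5,0,0,0,0,0,0,0.5,0,0,0,0,0,0,0.5,-10,0,0,0,0,0,0.5,-30,0,0,0,0,0,0.5,-45,0,0,0,0,0,0.5,-50,0,0,0,0,0,0.5,-50,0,0,0,0,0])

```text
t: 16.5
tool_pos: [0.5774, -0.1876, 0.2827]
tcp_rot: [-0.753, 1.436, 0.752]
force: [1.6, -0.2, -0.2]
width: 0.0423
```

Run:
```python
from plan import *
o=robot.observe(); print(o['t'],o['tool_pos'],o['force'],o['width'])
plan([((.60,.0,.28),40,1,6),((.63,.2025,.22),26.4,1,6)])
```

```text
16.5 [ 0.57736375 -0.18764733  0.28267755] [ 1.64594762 -0.24941247 -0.15748496] 0.04231242633738118
[1, 0, 15, 28, 2.5, 0, 0, 1, 1, 16, 27, 2.6, 0, 0, 1, 0, 17, 26, 2.5, 0, 0, 1, 1, 18, 26, 2.6, 0, 0, 1, 0, 19, 25, 2.5, 0, 0, 1, 1, 21, 24, 2.6, 0, 0, 1, 10, 23, 25, 2.3, 0, 0, 1, 10, 24, 25, 2.3, 0, 0]
[1, 10, 24, 24, 2.2, 0, 0, 1, 10, 25, 23, 2.3, 0, 0, 1, 10, 27, 21, 2.2, 0, 0, 1, 10, 27, 21, 2.3, 0, 0]
end [630.4 202.8 219.6]
```

Request:
drive_tool(increments=[1,0,15,28,2.5,0,0,1,1,16,27,2.6,0,0,1,0,17,26,2.5,0,0,1,1,18,26,2.6,0,0,1,0,19,25,2.5,0,0,1,1,21,24,2.6,0,0,1,10,23,25,2.3,0,0,1,10,24,25,2.3,0,0])

```text
t: 17.5
tool_pos: [0.6098, 0.0691, 0.258]
tcp_rot: [-0.482, 1.515, 0.482]
force: [0.3, 0.1, 0.1]
width: 0.0855
```

Request:
drive_tool(increments=[1,10,24,24,2.2,0,0,1,10,25,23,2.3,0,0,1,10,27,21,2.2,0,0,1,10,27,21,2.3,0,0,1,0,0,0,0,0,0])

```text
t: 18.12
tool_pos: [0.6297, 0.2069, 0.2165]
tcp_rot: [-0.364, 1.541, 0.366]
force: [-0.3, 0.5, -0.3]
width: 0.0856
```

Run:
```python
from plan import *
for n in("side","top"):
    p,d=robot.snapshot(n); cv2.imwrite(f"pics/{n}10.png",p[:,:,::-1]); np.save(f"{n}10.npy",d)
a=cv2.resize(cv2.imread("pics/side10.png")[180:360,280:470],None,fx=3,fy=3,interpolation=2)
crop("pics/side10.png","pics/side10c.png",230,120,450,340,3)
crop("pics/top10.png","pics/top10c.png",330,120,530,270,4)
o=robot.observe(); print(o['t'],o['tool_pos'],o['force'],o['width'])
def rect(Q,nm):
    r=cv2.minAreaRect((Q[:,:2]*1000).astype(np.float32)); print(nm,len(Q),np.round(r[0],1),np.round(r[1],1),round(r[2],1))
d=np.load("side10.npy");P=cloud("side",d);Q=P[175:235,300:375].reshape(-1,3)
rect(Q[np.abs(Q[:,2]-.0165)<.005],"slab")
d=np.load("top10.npy");P=cloud("top",d);Q=P[150:260,350:490].reshape(-1,3);q=Q[np.abs(Q[:,2]-.060)<.004]
L=R.from_euler('z',-BYAW,degrees=True).apply(q-np.r_[.578,-.1869,0])*1000; m=(abs(L[:,0])<42)&(abs(L[:,1])<75);L=L[m]
print(len(L),np.percentile(L,[1,99],axis=0).round(1))
plan([((.630,.2025,.046),26.4,1,5)])
```

```text
18.225 [0.63051404 0.20260502 0.21768763] [-1.50005676 -0.96831012 -0.2663394 ] 0.08537917841552876
slab 1078 [639.4 247.2] [167.4 236.5] 25.8
975 [[-26.8 -64.2  56.6]
 [ 41.6  61.   63.9]]
[1, 34, 0, 0, 0, 0, 0, 1, 34, 0, 0, 0, 0, 0, 1, 35, 0, 0, 0, 0, 0, 1, 34, 0, 0, 0, 0, 0, 1, 35, 0, 0, 0, 0, 0]
end [630.6 202.5  45.7]
```

View pics/side10c.png

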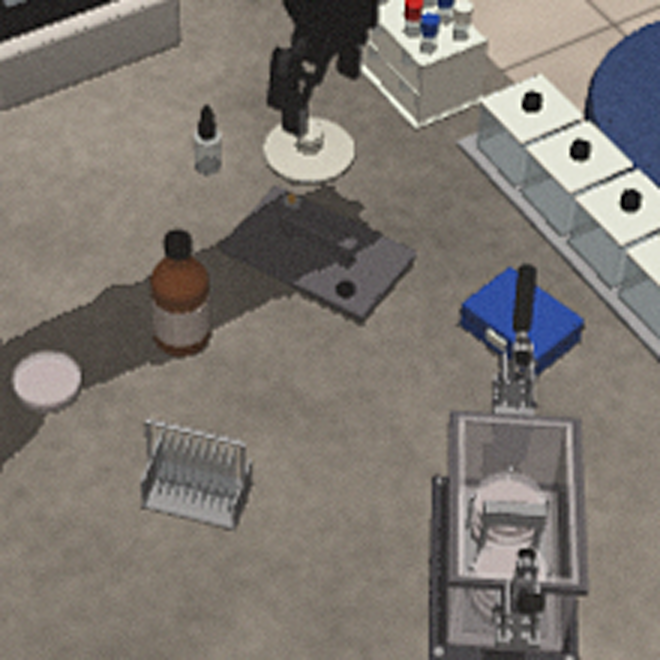

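View pics/top10c.png

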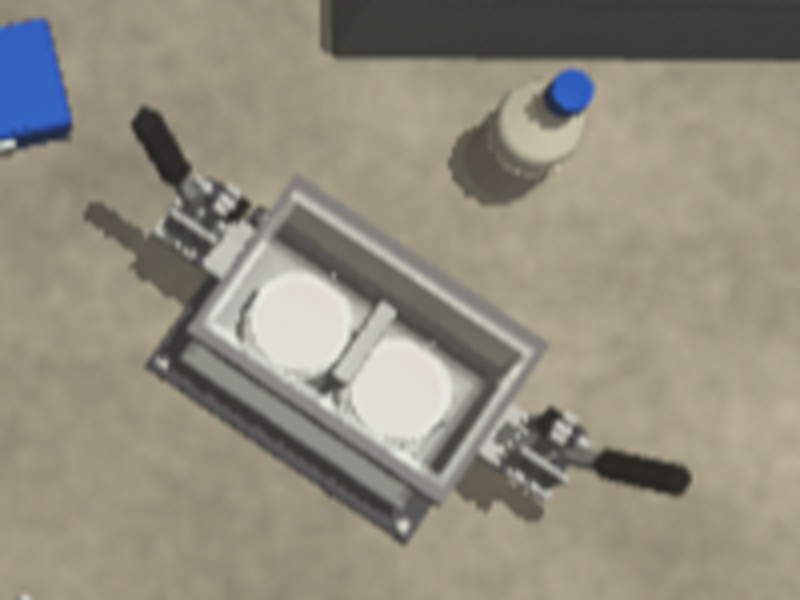

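Request:
drive_tool(increments=[1,34,0,0,0,0,0,1,34,0,0,0,0,0,1,35,0,0,0,0,0,1,34,0,0,0,0,0,1,34,0,0,0,0,0,1,0,0,0,0,0,0])

```text
t: 18.98
tool_pos: [0.6292, 0.2009, 0.0449]
tcp_rot: [-0.361, 1.545, 0.359]
force: [-0.4, 0.5, -0.2]
width: 0.0856
```

Run:
```python
from plan import *
for n in("side",):
    p,d=robot.snapshot(n); cv2.imwrite(f"pics/{n}11.png",p[:,:,::-1]); np.save(f"{n}11.npy",d)
crop("pics/side11.png","pics/side11c.png",270,120,400,250,5)
o=robot.observe(); print(o['t'],o['tool_pos'],o['force'],o['width'])
```

```text
19.025 [0.63054219 0.2013229  0.04669143] [ 0.06379073 -0.17277257  1.68931694] 0.08529390577911145
```

View pics/side11c.png

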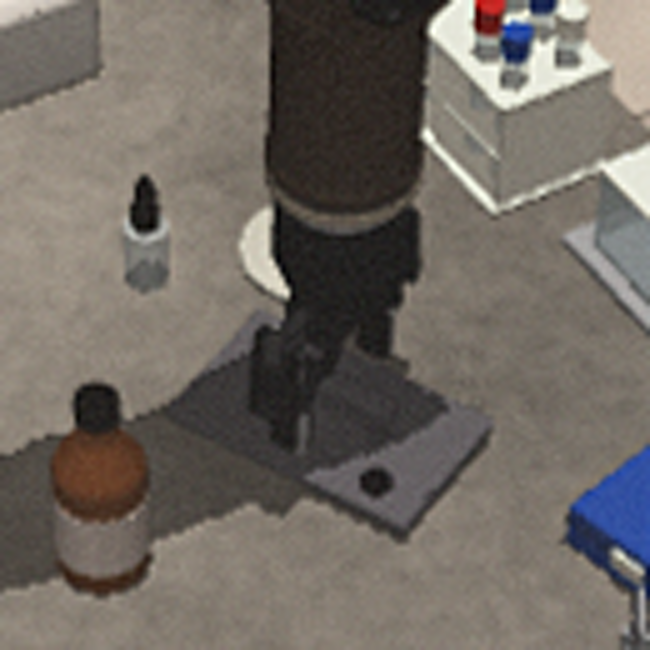

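Request:
drive_tool(increments=[0,0,0,0,0,0,0,0,0,0,0,0,0,0,0,0,0,0,0,0,0,0,0,0,0,0,0,0,0,0,0,0,0,0,0,0,0,0,0,0,0,0], grip_force=60)

```text
t: 19.77
tool_pos: [0.631, 0.2031, 0.047]
tcp_rot: [-0.361, 1.539, 0.362]
force: [-1.1, -0.6, 6.5]
width: 0.0149
```

Request:
drive_tool(increments=[0,-5,0,0,0,0,0,0,-15,0,0,0,0,0,0,-35,0,0,0,0,0,0,-45,0,0,0,0,0,0,-45,0,0,0,0,0,0,-45,0,0,0,0,0,0,-45,0,0,0,0,0,0,-30,0,0,0,0,0])

```text
t: 20.78
tool_pos: [0.6307, 0.2024, 0.3145]
tcp_rot: [-0.361, 1.538, 0.361]
force: [0.4, 0.8, -3.9]
width: 0.0151
```

Run:
```python
from plan import *
p,d=robot.snapshot("side"); cv2.imwrite(f"pics/side12.png",p[:,:,::-1])
crop("pics/side12.png","pics/side12c.png",270,20,440,190,4)
o=robot.observe(); print(o['t'],o['tool_pos'],o['force'],o['width'])
plan([((.60,.0,.315),-4,0,7),((.5764,-.1868,.315),-34.75,0,7)])
```

```text
20.825 [0.63193994 0.20256757 0.3182133 ] [1.76194528 0.09989463 0.63977368] 0.015034090118508764
[0, 0, -24, -17, 4.3, 0.1, 0, 0, 0, -25, -15, 4.3, 0.1, 0, 0, 1, -26, -13, 4.4, 0, 0, 0, 0, -27, -11, 4.3, 0, 0, 0, 1, -28, -9, 4.4, 0.1, 0, 0, 0, -29, -7, 4.3, 0, 0, 0, 1, -29, -5, 4.4, 0.1, -0.1, 0, 0, -27, -2, 4.4, 0, 0]
[0, 0, -27, 1, 4.4, 0, 0, 0, 0, -27, 3, 4.4, 0, 0, 0, 0, -26, 5, 4.4, 0, 0, 0, 0, -26, 6, 4.4, 0, 0, 0, 0, -25, 9, 4.4, 0, 0, 0, 0, -25, 10, 4.3, 0, 0]
end [ 576.3 -186.8  315. ]
```

View pics/side12c.png

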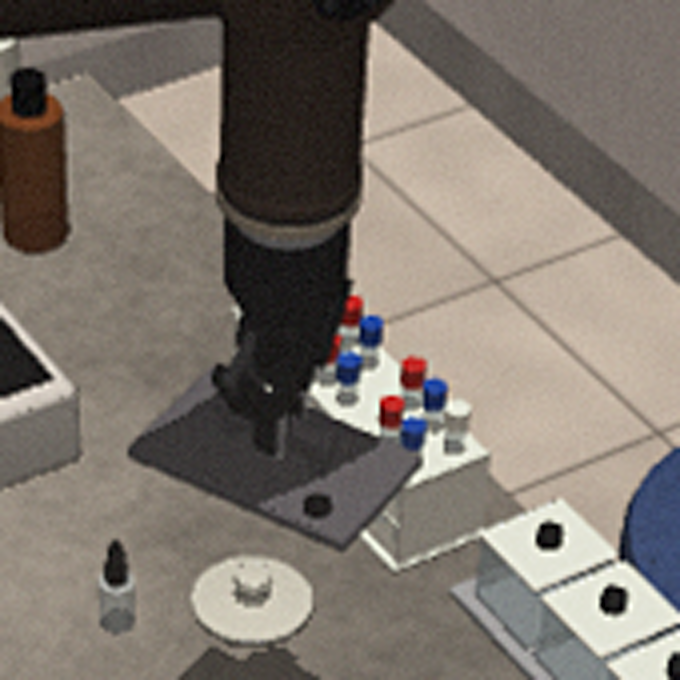

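Request:
drive_tool(increments=[0,0,-24,-17,4.3,0,0,0,0,-25,-15,4.3,0,0,0,1,-26,-13,4.4,0,0,0,0,-27,-11,4.3,0,0,0,1,-28,-9,4.4,0,0,0,0,-29,-7,4.3,0,0,0,1,-29,-5,4.4,0,0,0,0,-27,-2,4.4,0,0])

```text
t: 21.82
tool_pos: [0.5945, -0.0289, 0.3083]
tcp_rot: [0.119, 1.567, -0.119]
force: [0.9, 0.1, -3.9]
width: 0.0147
```

Request:
drive_tool(increments=[0,0,-27,1,4.4,0,0,0,0,-27,3,4.4,0,0,0,0,-26,5,4.4,0,0,0,0,-26,6,4.4,0,0,0,0,-25,9,4.4,0,0,0,0,-25,10,4.3,0,0,0,0,0,0,0,0,0,0,0,0,0,0,0,0])

```text
t: 22.82
tool_pos: [0.5752, -0.1864, 0.3081]
tcp_rot: [0.475, 1.518, -0.474]
force: [0.3, -0.1, -2.8]
width: 0.015
```

Run:
```python
from plan import *
for n in("side","top"):
    p,d=robot.snapshot(n); cv2.imwrite(f"pics/{n}13.png",p[:,:,::-1]); np.save(f"{n}13.npy",d)
crop("pics/side13.png","pics/side13c.png",320,120,500,340,3)
crop("pics/top13.png","pics/top13c.png",330,120,530,270,4)
o=robot.observe(); print(o['t'],o['tool_pos'],o['force'],o['width'])
M=R.from_rotvec(o['tcp_rot']).as_matrix(); print("zyaw",np.degrees(np.arctan2(M[1,2],M[0,2])),M[:,0])
```

```text
22.925 [ 0.57541106 -0.18557663  0.30811376] [ 0.32458487  1.02040954 -3.33447091] 0.014664697337824804
zyaw -34.623818785497136 [-1.09300542e-04  6.64613622e-04 -9.99999773e-01]
```

View pics/side13c.png

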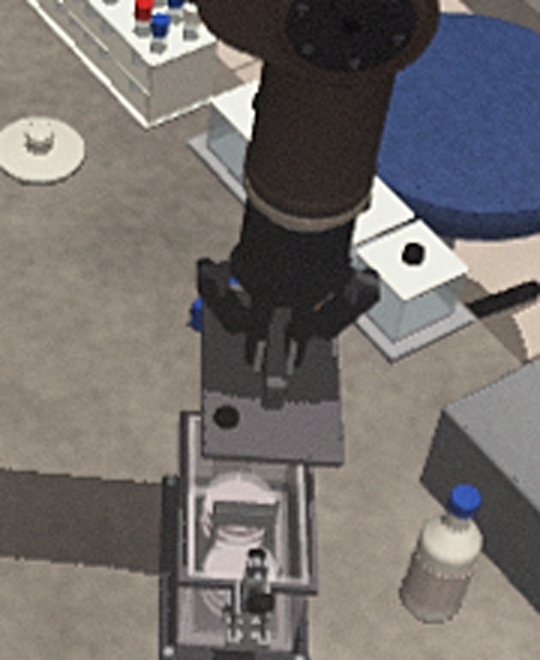

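View pics/top13c.png

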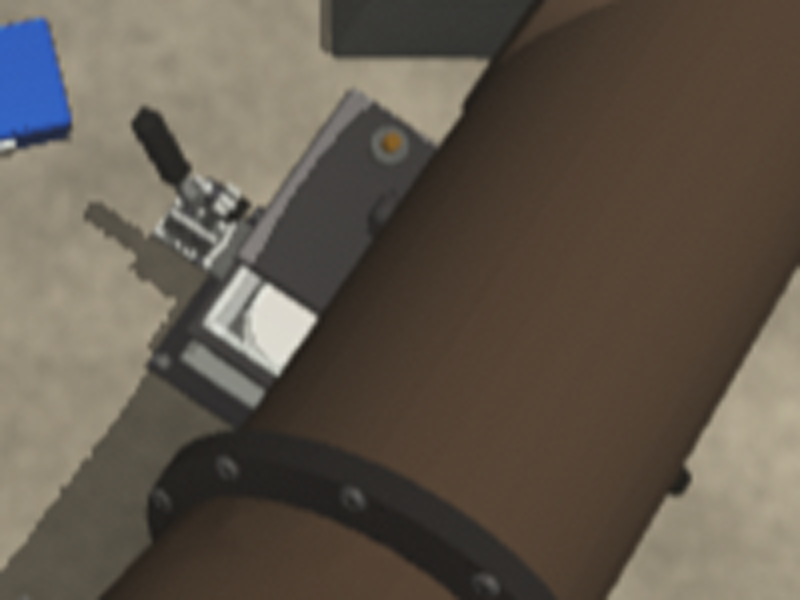

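Run:
```python
from plan import *
Ri=R.from_euler('z',-BYAW,degrees=True)
for n,b,B in(("side",(383,210,436,278),(.5748,-.1865)),("top",(388,140,440,200),(.578,-.1869))):
    d=np.load(n+"13.npy"); P=cloud(n,d); u0,v0,u1,v1=b; Q=P[v0:v1,u0:u1].reshape(-1,3)
    q=Q[np.abs(Q[:,2]-.2774)<.006]; L=Ri.apply(q-np.r_[B,0])*1000
    print(n,len(q),"med z",np.median(q[:,2]).round(4),"x",np.percentile(L[:,0],[0.3,1,3,97,99,99.7]).round(1),"y",np.percentile(L[:,1],[0,.3,1,3,97,99,99.7]).round(1))
    # tilt/plane
    A=np.c_[L[:,:2],np.ones(len(L))]; print("plane",np.linalg.lstsq(A,L[:,2],rcond=None)[0].round(4))
    # yaw of edges: min x per y-bin
    for ax,lo,hi in((0,-80,-50),(1,-40,40)):
        o=1-ax; bins=np.arange(L[:,o].min()+4,L[:,o].max()-4,5); 
        mn=[(c,L[abs(L[:,o]-c)<2.5][:,ax].min(),L[abs(L[:,o]-c)<2.5][:,ax].max()) for c in bins if (abs(L[:,o]-c)<2.5).sum()>5]
        print("xy"[ax],[tuple(np.round(m,1)) for m in mn])
```

```text
side 1709 med z 0.2766 x [-51.6 -51.4 -49.5  47.3  49.1  49.7] y [-84.8 -83.5 -82.8 -80.8  49.6  69.9  78.6]
plane [ 1.000000e-04 -4.000000e-03  2.765569e+02]
x [(np.float64(-80.8), np.float64(-51.1), np.float64(49.4)), (np.float64(-75.8), np.float64(-51.0), np.float64(49.5)), (np.float64(-70.8), np.float64(-51.4), np.float64(49.9)), (np.float64(-65.8), np.float64(-49.3), np.float64(50.4)), (np.float64(-60.8), np.float64(-51.1), np.float64(50.0)), (np.float64(-55.8), np.float64(-51.4), np.float64(48.1)), (np.float64(-50.8), np.float64(-51.4), np.float64(49.0)), (np.float64(-45.8), np.float64(-51.5), np.float64(48.6)), (np.float64(-40.8), np.float64(-51.2), np.float64(48.8)), (np.float64(-35.8), np.float64(-51.6), np.float64(48.8)), (np.float64(-30.8), np.float64(-51.5), np.float64(49.5)), (np.float64(-25.8), np.float64(-51.2), np.float64(49.1)), (np.float64(-20.8), np.float64(-51.1), np.float64(49.0)), (np.float64(-15.8), np.float64(-51.3), np.float64(47.7)), (np.float64(-10.8), np.float64(-51.3), np.float64(45.7)), (np.float64(-5.8), np.float64(-51.4), np.float64(48.5)), (np.float64
[... 3033 characters left out ...]
t64(36.0), np.float64(84.0)), (np.float64(-13.6), np.float64(35.1), np.float64(84.1)), (np.float64(-8.6), np.float64(34.6), np.float64(83.2)), (np.float64(-3.6), np.float64(40.3), np.float64(83.9)), (np.float64(1.4), np.float64(43.1), np.float64(84.0)), (np.float64(6.4), np.float64(43.3), np.float64(83.5)), (np.float64(11.4), np.float64(42.8), np.float64(84.2)), (np.float64(16.4), np.float64(35.0), np.float64(83.2)), (np.float64(21.4), np.float64(34.6), np.float64(83.8)), (np.float64(26.4), np.float64(34.7), np.float64(84.0)), (np.float64(31.4), np.float64(34.2), np.float64(84.1)), (np.float64(36.4), np.float64(35.9), np.float64(83.7)), (np.float64(41.4), np.float64(34.9), np.float64(83.8))]
```

Request:
drive_tool(increments=[0,25,0,1,0,0,0,0,30,0,0,0,0,0,0,30,0,0,0,0,0,0,25,0,0,0,0,0,0,15,0,0,0,0,0,0,8,0,0,0,0,0,0,0,0,0,0,0,0])

```text
t: 23.8
tool_pos: [0.5761, -0.1869, 0.1754]
tcp_rot: [0.474, 1.518, -0.474]
force: [0.3, -0.3, -2.9]
width: 0.0144
```

Run:
```python
from plan import *
Ri=R.from_euler('z',-BYAW,degrees=True)
for n in("side","top"):
    p,d=robot.snapshot(n); cv2.imwrite(f"pics/{n}14.png",p[:,:,::-1]); np.save(f"{n}14.npy",d)
crop("pics/side14.png","pics/side14c.png",340,180,480,350,4)
crop("pics/top14.png","pics/top14c.png",330,120,530,270,4)
o=robot.observe(); print(o['t'],o['tool_pos'],o['force'],o['width'])
h=o['tool_pos'][2]-.0467+.016; print(h)
for n,b,B in(("side",(370,230,445,330),(.5748,-.1865)),("top",(370,140,450,250),(.578,-.1869))):
    d=np.load(n+"14.npy"); P=cloud(n,d); u0,v0,u1,v1=b; Q=P[v0:v1,u0:u1].reshape(-1,3)
    q=Q[np.abs(Q[:,2]-h)<.0045]; L=Ri.apply(q-np.r_[B,0])*1000; L=L[(abs(L[:,0])<56)&(abs(L[:,1])<88)]
    print(n,len(L),np.median(L[:,2]),"x",np.percentile(L[:,0],[0.3,1,3,97,99,99.7]).round(1),"y",np.percentile(L[:,1],[.3,1,3,97,99,99.7]).round(1))
```

```text
23.9 [ 0.57633806 -0.18727627  0.1760992 ] [-0.34710891 -0.4199792  -2.45590486] 0.014544814189237976
0.14539919573986432
side 1222 144.26068889153066 x [-50.7 -50.5 -48.6  48.   49.8  50.4] y [-84.1 -82.5 -80.4  35.3  59.7  71.2]
top 449 145.53753097384737 x [-49.7 -48.7 -44.9  48.2  50.   51. ] y [55.6 57.4 59.9 82.9 83.4 83.6]
```

View pics/side14c.png

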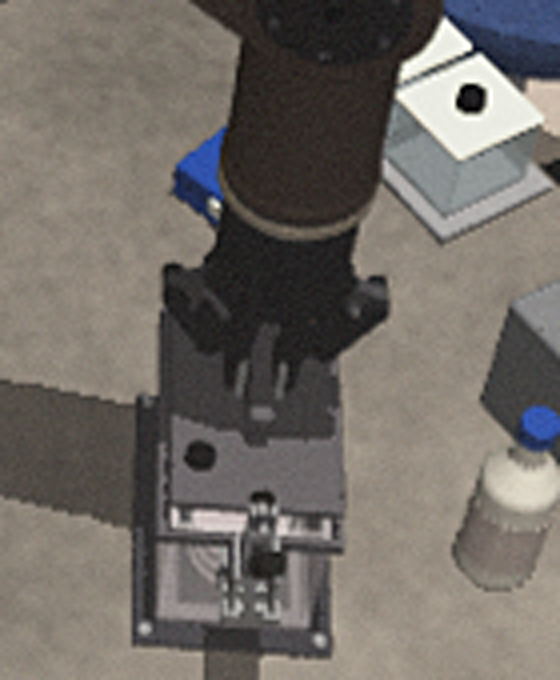

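View pics/top14c.png

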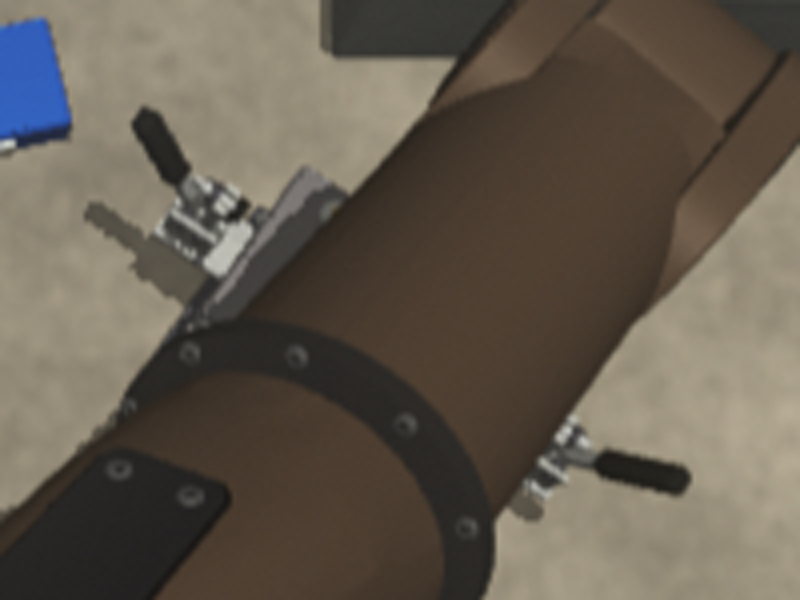

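Request:
drive_tool(increments=[0,6,0,0,0,0,0,0,6,0,0,0,0,0,0,5,0,0,0,0,0,0,3,0,0,0,0,0,0,1,0,0,0,0,0,0,0,0,0,0,0,0])

```text
t: 24.65
tool_pos: [0.5759, -0.1871, 0.1543]
tcp_rot: [0.474, 1.518, -0.474]
force: [0.9, 0.3, -3.4]
width: 0.015
```

Request:
drive_tool(increments=[0,1,0,0,0,0,0,0,1,0,0,0,0,0,0,0,0,0,0,0,0])

```text
t: 25.02
tool_pos: [0.576, -0.1871, 0.153]
tcp_rot: [0.475, 1.518, -0.474]
force: [-2.6, 1.7, 5.4]
width: 0.015
```

Request:
drive_tool(increments=[1,0,0,0,0,0,0,1,0,0,0,0,0,0,1,0,0,0,0,0,0,1,-10,0,0,0,0,0,1,-35,0,0,0,0,0,1,-50,0,0,0,0,0,1,-60,0,0,0,0,0,1,0,0,0,0,0,0], grip_force=40)

```text
t: 26.02
tool_pos: [0.5775, -0.1889, 0.3127]
tcp_rot: [0.474, 1.51, -0.474]
force: [0.2, -0.5, -0.5]
width: 0.0854
```

Run:
```python
from plan import *
Ri=R.from_euler('z',-BYAW,degrees=True)
for n in("side",):
    p,d=robot.snapshot(n); cv2.imwrite(f"pics/{n}15.png",p[:,:,::-1]); np.save(f"{n}15.npy",d)
crop("pics/side15.png","pics/side15c.png",340,180,480,350,4)
o=robot.observe(); print(o['t'],o['tool_pos'],o['force'],o['width'])
for n,b,B in(("side",(370,230,445,330),(.5748,-.1865)),):
    P=cloud(n,d); u0,v0,u1,v1=b; Q=P[v0:v1,u0:u1].reshape(-1,3)
    q=Q[np.abs(Q[:,2]-.122)<.0045]; L=Ri.apply(q-np.r_[B,0])*1000; L=L[(abs(L[:,0])<56)&(abs(L[:,1])<88)]
    A=np.c_[L[:,:2],np.ones(len(L))]; print("plane",np.linalg.lstsq(A,L[:,2],rcond=None)[0].round(4))
    print(n,len(L),np.median(L[:,2]),"x",np.percentile(L[:,0],[0.3,1,3,97,99,99.7]).round(1),"y",np.percentile(L[:,1],[.3,1,3,97,99,99.7]).round(1))
g=b2w(0,.1548,.2027); print(g)
plan([((g[0],g[1],.305),-34.75,1,4),(g,-34.75,1,4)])
```

```text
26.075 [ 0.57664528 -0.18784474  0.31000651] [-0.12071107  0.85881035 -0.53181166] 0.08515586584987384
plane [-3.700000e-03 -0.000000e+00  1.216377e+02]
side 1826 121.52735798686298 x [-49.8 -49.4 -47.5  48.3  50.1  50.7] y [-83.7 -81.9 -79.4  77.6  81.   82.7]
[ 0.6646355  -0.05960905  0.2027    ]
[1, 1, 39, 0, 0, 0.1, 0, 1, 1, 39, 0, 0, 0, 0, 1, 2, 39, 0, 0, 0.1, -0.1, 1, 1, 39, -1, 0, 0, 0, 1, 26, 0, 0, 0, 0, 0, 1, 26, 0, 0, 0, 0, 0, 1, 25, 0, 0, 0, 0, 0, 1, 26, 0, 0, 0, 0, 0]
end [664.7 -59.1 202.2]
```

View pics/side15c.png

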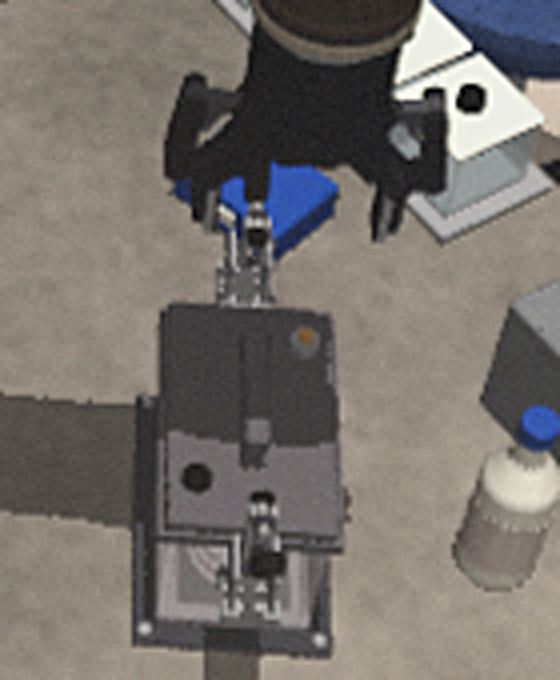

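Request:
drive_tool(increments=[1,1,39,0,0,0,0,1,1,39,0,0,0,0,1,2,39,0,0,0,0,1,1,39,-1,0,0,0,1,26,0,0,0,0,0,1,26,0,0,0,0,0,1,25,0,0,0,0,0,1,26,0,0,0,0,0])

```text
t: 27.08
tool_pos: [0.6631, -0.058, 0.1974]
tcp_rot: [0.474, 1.52, -0.475]
force: [0.3, 0.7, -0.2]
width: 0.0854
```

Request:
drive_tool(increments=[0,0,0,0,0,0,0,0,0,0,0,0,0,0,0,0,0,0,0,0,0,0,0,0,0,0,0,0,0,0,0,0,0,0,0,0,0,0,0,0,0,0])

```text
t: 27.82
tool_pos: [0.6646, -0.0586, 0.2003]
tcp_rot: [0.474, 1.516, -0.474]
force: [2.9, -0.9, 6.8]
width: 0.0144
```

Run:
```python
from plan import *
p,d=robot.snapshot("side"); cv2.imwrite(f"pics/side16.png",p[:,:,::-1])
crop("pics/side16.png","pics/side16c.png",340,150,480,290,4)
o=robot.observe(); print(o['t'],o['tool_pos'],o['force'],o['width'])
L=R.from_euler('z',-BYAW,degrees=True).apply(o['tool_pos']-np.r_[BOX,0]); print(L)
a,b=L[1]-.12,L[2]-.006-.136; th=np.arctan2(b,a); rho=np.hypot(a,b); print(th,rho)
ts=np.linspace(th,0,15)[1:]
y=np.r_[a,rho*np.cos(ts)]; z=np.r_[b,rho*np.sin(ts)]
# rounding-aware
cy,cz=a*1000,b*1000
for Y,Z in zip(y[1:]*1000,z[1:]*1000):
    dy,dz=round(Y-cy),round(Z-cz); cy+=dy;cz+=dz; print(-dz,dy,end=" | ")
```

```text
27.875 [ 0.66466442 -0.05857471  0.20030812] [ 2.26218203 -0.52511528  6.54676774] 0.014271800107158707
[-0.00056581  0.15566635  0.20030812]
1.02182738137343 0.06835148705727022
3 4 | 3 4 | 3 4 | 4 3 | 4 3 | 4 3 | 4 3 | 4 2 | 5 2 | 5 2 | 4 1 | 5 1 | 5 1 | 5 0 |
```

View pics/side16c.png

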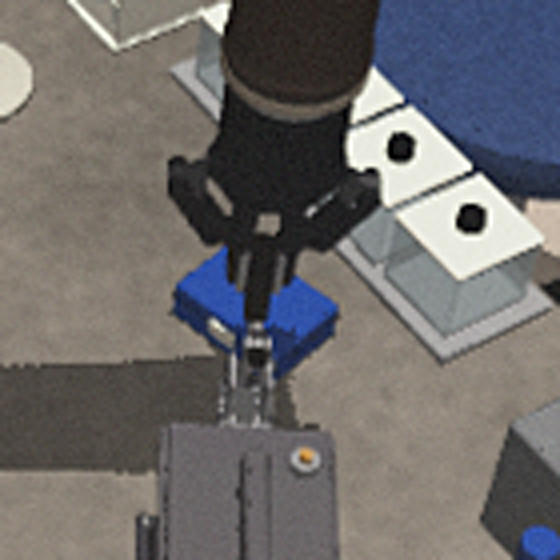

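Request:
drive_tool(increments=[0,3,4,0,0,0,0,0,3,4,0,0,0,0,0,3,4,0,0,0,0,0,4,3,0,0,0,0,0,4,3,0,0,0,0,0,4,3,0,0,0,0,0,4,3,0,0,0,0,0,4,2,0,0,0,0])

```text
t: 28.88
tool_pos: [0.6794, -0.0374, 0.1716]
tcp_rot: [0.474, 1.516, -0.474]
force: [0.3, -1.0, 9.5]
width: 0.014
```

Request:
drive_tool(increments=[0,5,2,0,0,0,0,0,5,2,0,0,0,0,0,4,1,0,0,0,0,0,5,1,0,0,0,0,0,5,1,0,0,0,0,0,5,0,0,0,0,0,0,0,0,0,0,0,0])

```text
t: 29.75
tool_pos: [0.6838, -0.0311, 0.1419]
tcp_rot: [0.474, 1.516, -0.473]
force: [5.6, -0.3, 2.3]
width: 0.0145
```

Run:
```python
from plan import *
p,d=robot.snapshot("side"); cv2.imwrite(f"pics/side17.png",p[:,:,::-1])
crop("pics/side17.png","pics/side17c.png",340,150,480,290,4)
o=robot.observe(); print(o['t'],o['tool_pos'],o['force'],o['width'])
L=R.from_euler('z',-BYAW,degrees=True).apply(o['tool_pos']-np.r_[BOX,0]); print(L)
```

```text
29.8 [ 0.68376037 -0.03112846  0.14188471] [ 4.83023534 -1.33107789  1.95352678] 0.014615248324458456
[-0.00051995  0.18910211  0.14188471]
```

View pics/side17c.png

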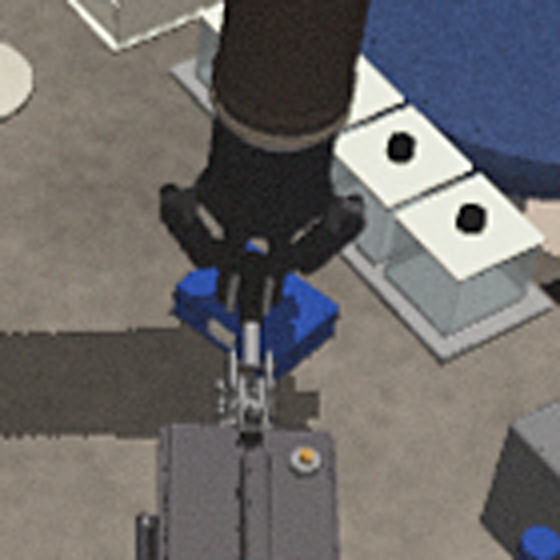

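Request:
drive_tool(increments=[0,2,0,0,0,0,0,0,1,0,0,0,0,0,0,0,0,0,0,0,0])

```text
t: 30.18
tool_pos: [0.6838, -0.0311, 0.1394]
tcp_rot: [0.474, 1.516, -0.473]
force: [3.8, 0.9, 6.6]
width: 0.0143
```

Request:
drive_tool(increments=[0,2,0,0,0,0,0,0,1,0,0,0,0,0,0,0,0,0,0,0,0])

```text
t: 30.55
tool_pos: [0.6837, -0.0312, 0.1364]
tcp_rot: [0.474, 1.516, -0.473]
force: [3.8, 0.3, 6.8]
width: 0.0145
```

Request:
drive_tool(increments=[1,0,0,0,0,0,0,1,0,0,0,0,0,0,1,0,0,0,0,0,0,1,-40,0,0,0,0,0,1,-60,0,0,0,0,0,1,-60,0,0,0,0,0,1,0,0,0,0,0,0])

```text
t: 31.42
tool_pos: [0.6844, -0.0325, 0.3006]
tcp_rot: [0.475, 1.51, -0.473]
force: [0.6, -0.4, -0.4]
width: 0.085
```

Run:
```python
from plan import *
Ri=R.from_euler('z',-BYAW,degrees=True)
p,d=robot.snapshot("side"); cv2.imwrite(f"pics/side18.png",p[:,:,::-1]); np.save("side18.npy",d)
crop("pics/side18.png","pics/side18c.png",360,190,440,290,6)
o=robot.observe(); print(o['t'],o['tool_pos'],o['force'],o['width'])
P=cloud("side",d)[200:270,380:425].reshape(-1,3); L=Ri.apply(P-np.r_[.5748,-.1865,0])*1000
m=(abs(L[:,0]-1)<6)&(L[:,1]>140)&(L[:,1]<210)&(L[:,2]>110)&(L[:,2]<240); q=L[m]
for c in range(142,210,6):
    s=q[abs(q[:,1]-c)<3]; print(c,len(s),np.round(np.median(s,0),1) if len(s) else "")
g=b2w(0,-(.12+.07*np.cos(1.08)),.136+.006+.07*np.sin(1.08)); print(g)
```

```text
31.475 [ 0.68336862 -0.03166007  0.29754912] [ 0.1455329  -0.61418498 -0.72193536] 0.08556245842789743
142 8 [  1.4 142.7 140.6]
148 9 [ -0.4 148.6 141.1]
154 13 [  1.2 154.8 142.4]
160 6 [1.000e-01 1.596e+02 1.439e+02]
166 12 [  2.6 165.5 143.6]
172 7 [  1.7 172.3 143.8]
178 9 [ -1.  178.3 143.5]
184 8 [  2.2 183.4 147.6]
190 8 [  0.5 190.  144.6]
196 6 [  0.6 196.3 145.7]
202 8 [  1.4 202.5 143.8]
208 2 [  0.9 208.5 141.2]
[ 0.48919449 -0.31250622  0.20373705]
```

View pics/side18c.png

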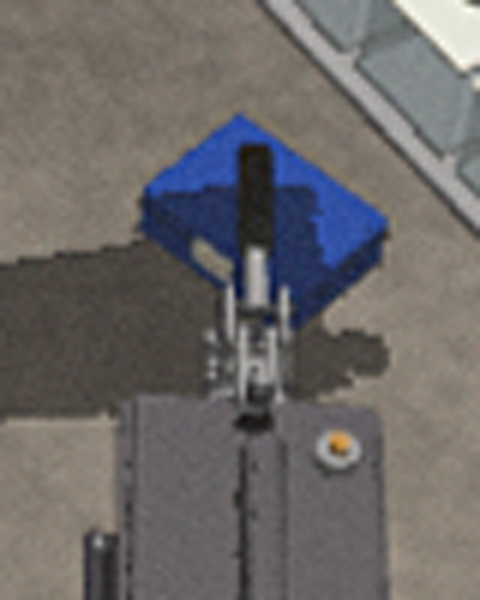

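Request:
drive_tool(increments=[0,10,0,0,0,0,0,0,10,0,0,0,0,0,0,10,0,0,0,0,0,0,10,0,0,0,0,0,0,25,0,0,0,0,0,0,30,0,0,0,0,0,0,25,0,0,0,0,0,0,4,0,0,0,0,0])

```text
t: 32.48
tool_pos: [0.6818, -0.0309, 0.1693]
tcp_rot: [0.474, 1.521, -0.475]
force: [-0.4, -0.9, 1.7]
width: -0.0002
```

Request:
drive_tool(increments=[0,2,0,0,0,0,0,0,2,0,0,0,0,0,0,0,0,0,0,0,0])

```text
t: 32.85
tool_pos: [0.6831, -0.0312, 0.1681]
tcp_rot: [0.475, 1.517, -0.474]
force: [0.6, 0.5, 2.1]
width: 0.0
```

Request:
drive_tool(increments=[0,1,0,0,0,0,0,0,1,0,0,0,0,0,0,0,0,0,0,0,0])

```text
t: 33.22
tool_pos: [0.6833, -0.0313, 0.1676]
tcp_rot: [0.475, 1.516, -0.473]
force: [-3.7, 1.0, 15.0]
width: -0.0001
```

Request:
drive_tool(increments=[0,1,0,0,0,0,0,0,1,0,0,0,0,0,0,0,0,0,0,0,0])

```text
t: 33.6
tool_pos: [0.6834, -0.0314, 0.1674]
tcp_rot: [0.476, 1.515, -0.472]
force: [-9.8, 2.9, 29.6]
width: 0.0
```

Request:
drive_tool(increments=[0,-5,0,0,0,0,0,0,-30,0,0,0,0,0,0,-50,0,0,0,0,0,1,-55,0,0,0,0,0,1,0,0,0,0,0,0])

```text
t: 34.22
tool_pos: [0.6843, -0.0323, 0.3082]
tcp_rot: [0.475, 1.511, -0.473]
force: [-0.0, 0.2, 0.4]
width: 0.0356
```

Run:
```python
from plan import *
o=robot.observe(); print(o['t'],o['tool_pos'],o['force'],o['width'])
g=np.array([ 0.48919449 ,-0.31250622 , 0.20373705])
plan([((g[0],g[1],.305),-34.75,1,8),(g,-34.75,1,4)])
```

```text
34.225 [ 0.68433914 -0.03229992  0.30819863] [-0.03166907  0.1747011   0.38690451] 0.035626891244988704
[1, 0, -43, 0, 0, 0, 0, 1, 0, -43, 0, 0, 0.1, 0, 1, 0, -43, 0, 0, 0, 0, 1, 0, -42, 0, 0, 0.1, 0, 1, 0, -43, 0, 0, 0, -0.1, 1, 1, -42, 0, 0, 0.1, 0, 1, 1, -43, 0, 0, 0, -0.1, 1, 0, -42, -1, 0, 0.1, 0]
[1, 25, 0, 0, 0, 0, 0, 1, 25, 0, 0, 0, 0, 0, 1, 26, 0, 0, 0, 0, 0, 1, 25, 0, 0, 0, 0, 0]
end [ 489.3 -312.   204.2]
```

Request:
drive_tool(increments=[1,0,-43,0,0,0,0,1,0,-43,0,0,0,0,1,0,-43,0,0,0,0,1,0,-42,0,0,0,0,1,0,-43,0,0,0,0,1,1,-42,0,0,0,0,1,1,-43,0,0,0,0,1,0,-42,-1,0,0,0])

```text
t: 35.22
tool_pos: [0.4866, -0.3115, 0.3005]
tcp_rot: [0.475, 1.519, -0.474]
force: [-0.2, 0.5, -0.1]
width: 0.0852
```

Run:
```python
from plan import *
Ri=R.from_euler('z',-BYAW,degrees=True)
for n in("side","top"):
    p,d=robot.snapshot(n); cv2.imwrite(f"pics/{n}19.png",p[:,:,::-1]); np.save(f"{n}19.npy",d)
crop("pics/side19.png","pics/side19c.png",340,190,460,370,4)
o=robot.observe(); print(o['t'],o['tool_pos'],o['force'],o['width'])
print(Ri.apply(o['tool_pos']-np.r_[BOX,0]))
g=np.array([ 0.48919449 ,-0.31250622 , 0.20373705])
plan([(g,-34.75,1,4)])
```

```text
35.325 [ 0.4835455  -0.31517014  0.30133504] [ 0.24713844 -0.87367805 -0.10113285] 0.08532402173149606
[-0.00312305 -0.1584017   0.30133504]
[1, 24, 1, 1, -0.1, 0, 0, 1, 25, 2, 1, -0.1, 0, 0, 1, 24, 1, 1, -0.1, 0, 0, 1, 25, 2, 0, -0.1, 0, 0.1]
end [ 489.4 -312.1  203.3]
```

View pics/side19c.png

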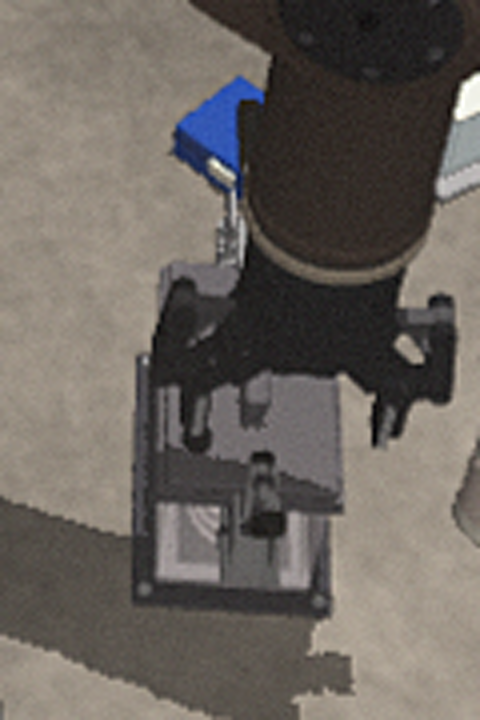

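Request:
drive_tool(increments=[1,24,1,1,0,0,0,1,25,2,1,0,0,0,1,24,1,0,0,0,0,1,25,2,0,0,0,0,0,0,0,0,0,0,0,0,0,0,0,0,0,0,0,0,0,0,0,0,0,0,0,0,0,0,0,0])

```text
t: 36.33
tool_pos: [0.4925, -0.3071, 0.204]
tcp_rot: [0.475, 1.518, -0.474]
force: [-8.2, 2.0, 14.6]
width: 0.0141
```

Request:
drive_tool(increments=[0,0,0,0,0,0,0,0,0,0,0,0,0,0])

```text
t: 36.58
tool_pos: [0.4924, -0.3071, 0.2041]
tcp_rot: [0.475, 1.518, -0.474]
force: [-3.7, 1.9, 7.0]
width: 0.0141
```

Run:
```python
from plan import *
p,d=robot.snapshot("side"); cv2.imwrite(f"pics/side20.png",p[:,:,::-1])
crop("pics/side20.png","pics/side20c.png",340,190,460,370,4)
o=robot.observe(); print(o['t'],o['tool_pos'],o['force'],o['width'])
L=R.from_euler('z',-BYAW,degrees=True).apply(o['tool_pos']-np.r_[BOX,0]); print(L)
a,b=-L[1]-.12,L[2]-.006-.136; th=np.arctan2(b,a); rho=np.hypot(a,b); print(th,rho)
ts=np.linspace(th,0,15)[1:]
cy,cz=a*1000,b*1000
for Y,Z in zip(rho*np.cos(ts)*1000,rho*np.sin(ts)*1000):
    dy,dz=round(Y-cy),round(Z-cz); cy+=dy;cz+=dz; print(-dz,-dy,end=" | ")
```

```text
36.625 [ 0.49240136 -0.30710771  0.20408031] [-3.65378749  1.93423779  5.92481507] 0.014199495528608955
[-0.00044222 -0.14672941  0.20408031]
1.1642242326737273 0.06759013218554327
2 -5 | 3 -5 | 4 -4 | 3 -5 | 4 -4 | 4 -3 | 5 -4 | 5 -3 | 5 -2 | 5 -2 | 5 -2 | 6 -1 | 5 -1 | 6 0 |
```

View pics/side20c.png

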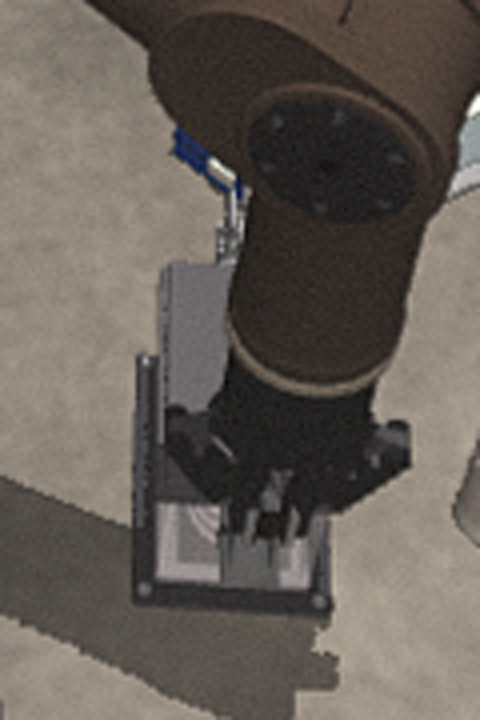

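Request:
drive_tool(increments=[0,3,-5,0,0,0,0,0,3,-4,0,0,0,0,0,3,-4,0,0,0,0,0,4,-4,0,0,0,0,0,4,-3,0,0,0,0,0,4,-3,0,0,0,0,0,4,-3,0,0,0,0,0,5,-3,0,0,0,0])

```text
t: 37.62
tool_pos: [0.4758, -0.3311, 0.1743]
tcp_rot: [0.476, 1.518, -0.474]
force: [-3.7, 3.5, 8.4]
width: 0.0144
```

Request:
drive_tool(increments=[0,5,-2,0,0,0,0,0,5,-2,0,0,0,0,0,5,-1,0,0,0,0,0,5,-1,0,0,0,0,0,5,-1,0,0,0,0,0,5,0,0,0,0,0,0,2,0,0,0,0,0,0,0,0,0,0,0,0])

```text
t: 38.62
tool_pos: [0.4713, -0.3374, 0.142]
tcp_rot: [0.475, 1.518, -0.476]
force: [-4.2, -0.9, 4.2]
width: 0.014
```

Request:
drive_tool(increments=[1,0,0,0,0,0,0,1,0,0,0,0,0,0,1,0,0,0,0,0,0,1,-40,0,0,0,0,0,1,-60,0,0,0,0,0,1,-50,0,0,0,0,0,1,0,0,0,0,0,0])

```text
t: 39.5
tool_pos: [0.4735, -0.3383, 0.2952]
tcp_rot: [0.473, 1.512, -0.475]
force: [-0.7, -0.2, -1.0]
width: 0.0857
```

Run:
```python
from plan import *
Ri=R.from_euler('z',-BYAW,degrees=True)
for n in("side","top"):
    p,d=robot.snapshot(n); cv2.imwrite(f"pics/{n}21.png",p[:,:,::-1]); np.save(f"{n}21.npy",d)
crop("pics/side21.png","pics/side21c.png",340,190,460,370,4)
o=robot.observe(); print(o['t'],o['tool_pos'],o['force'],o['width'])
print(Ri.apply(o['tool_pos']-np.r_[BOX,0]))
P=cloud("side",d)[250:400,340:460].reshape(-1,3); L=Ri.apply(P-np.r_[.5748,-.1865,0])*1000
m=(abs(L[:,0]+1)<6)&(L[:,1]<-140)&(L[:,1]>-215)&(L[:,2]>110)&(L[:,2]<240); q=L[m]
for c in range(-142,-212,-6):
    s=q[abs(q[:,1]-c)<3]; print(c,len(s),np.round(np.median(s,0),1) if len(s) else "")
```

```text
39.6 [ 0.4724885  -0.33639249  0.2913477 ] [ 0.46731736  0.52927227 -1.15144423] 0.08515951399908679
[-1.11331429e-04 -1.82141430e-01  2.91347698e-01]
-142 0 
-148 0 
-154 0 
-160 0 
-166 0 
-172 0 
-178 0 
-184 0 
-190 0 
-196 0 
-202 0 
-208 0
```

View pics/side21c.png

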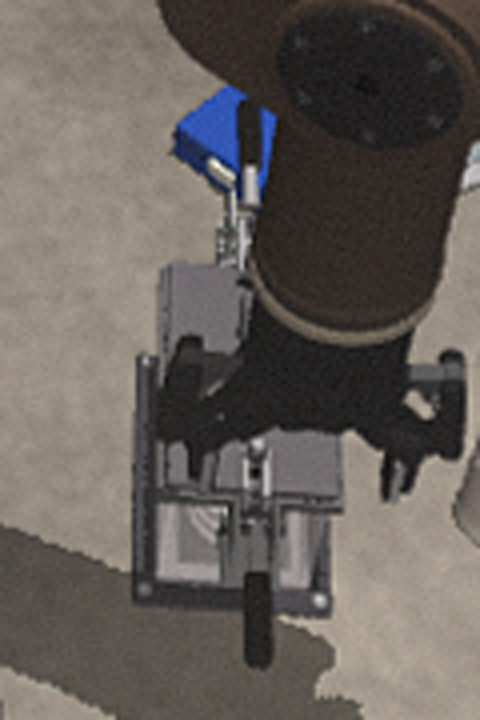

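Request:
drive_tool(increments=[0,10,-5,0,0,0,0,0,10,-5,0,0,0,0,0,10,0,0,0,0,0,0,10,0,0,0,0,0,0,25,0,0,0,0,0,0,25,0,0,0,0,0,0,25,0,0,0,0,0,0,3,0,0,0,0,0])

```text
t: 40.6
tool_pos: [0.4659, -0.344, 0.1715]
tcp_rot: [0.475, 1.521, -0.474]
force: [-0.4, 0.7, 0.2]
width: -0.0001
```

Request:
drive_tool(increments=[0,2,0,0,0,0,0,0,1,0,0,0,0,0,0,0,0,0,0,0,0])

```text
t: 40.98
tool_pos: [0.4669, -0.3451, 0.1709]
tcp_rot: [0.474, 1.517, -0.474]
force: [0.1, 0.9, 0.5]
width: 0.0
```

Request:
drive_tool(increments=[0,2,0,0,0,0,0,0,1,0,0,0,0,0,0,0,0,0,0,0,0])

```text
t: 41.35
tool_pos: [0.4667, -0.345, 0.1677]
tcp_rot: [0.474, 1.518, -0.474]
force: [-0.6, 1.3, 4.8]
width: 0.0003
```

Request:
drive_tool(increments=[0,1,0,0,0,0,0,0,1,0,0,0,0,0,0,0,0,0,0,0,0])

```text
t: 41.72
tool_pos: [0.4669, -0.3452, 0.1674]
tcp_rot: [0.475, 1.516, -0.473]
force: [-5.2, 7.2, 24.6]
width: -0.0002
```

Request:
drive_tool(increments=[0,-5,0,0,0,0,0,0,-30,0,0,0,0,0,0,-50,0,0,0,0,0,0,-50,-25,-20,0,0,0,0,0,-40,-40,0,0,0,0,0,-40,-40,0,0,0,0,0,-40,-40,0,0,0,0,0,0,0,0,0,0])

```text
t: 42.72
tool_pos: [0.2646, -0.3853, 0.3005]
tcp_rot: [0.481, 1.516, -0.478]
force: [0.5, 0.5, -0.3]
width: -0.0002
```

Run:
```python
from plan import *
Ri=R.from_euler('z',-BYAW,degrees=True)
for n in("side","top"):
    p,d=robot.snapshot(n); cv2.imwrite(f"pics/{n}22.png",p[:,:,::-1]); np.save(f"{n}22.npy",d)
crop("pics/side22.png","pics/side22c.png",340,190,480,380,4)
crop("pics/top22.png","pics/top22c.png",330,120,530,270,4)
o=robot.observe(); print(o['t'],o['tool_pos'],o['force'],o['width'],abs(o['joint_velocities']).max())
for n,B in(("side",(.5748,-.1865)),("top",(.578,-.1869))):
    d=np.load(n+"22.npy"); P=cloud(n,d)[130:380,330:530].reshape(-1,3); L=Ri.apply(P-np.r_[B,0])*1000
    for s in(1,-1):
        m=(abs(L[:,0])<6)&(s*L[:,1]>150)&(s*L[:,1]<206)&(L[:,2]>110)&(L[:,2]<240); q=L[m]
        if len(q)>10: f=np.polyfit(s*q[:,1],q[:,2],1); print(n,s,len(q),"med top z",np.median(q[:,2]).round(1),"slope",f[0].round(3),"z@190",np.polyval(f,190).round(1))
    q=L[(abs(L[:,2]-122)<3.5)&(abs(L[:,0])<56)&(abs(L[:,1])<88)]
    print(n,"lid",np.median(q[:,2]).round(1),np.percentile(q,[.5,99.5],axis=0).round(1)[:,:2].tolist())
```

```text
42.825 [ 0.2690389  -0.38435895  0.30043339] [ 0.28478697  0.04472917 -0.20525135] -1.7397330958397528e-05 0.027913390776504152
side 1 75 med top z 141.8 slope 0.028 z@190 142.1
side -1 131 med top z 141.6 slope -0.006 z@190 141.4
side lid 121.8 [[-49.2, -83.2], [50.4, 81.3]]
top 1 132 med top z 143.0 slope 0.01 z@190 143.1
top -1 145 med top z 143.1 slope 0.01 z@190 143.5
top lid 122.7 [[-50.7, -81.4], [50.7, 82.6]]
```

View pics/side22c.png

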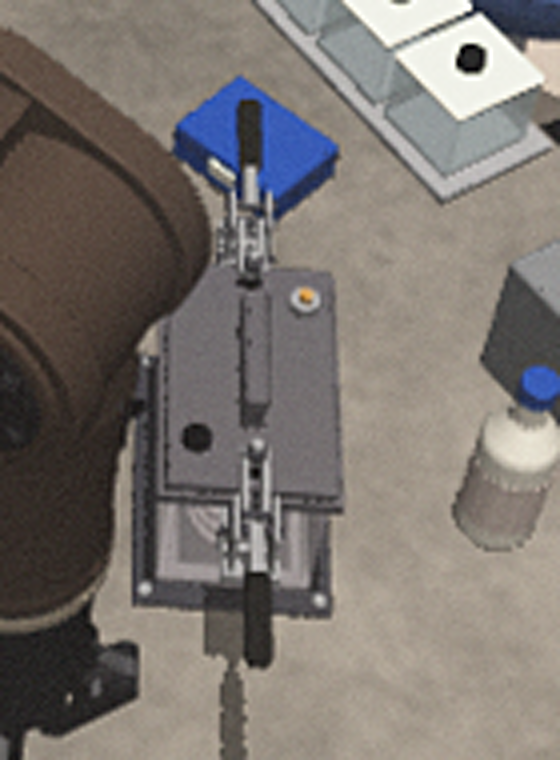

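View pics/top22.png

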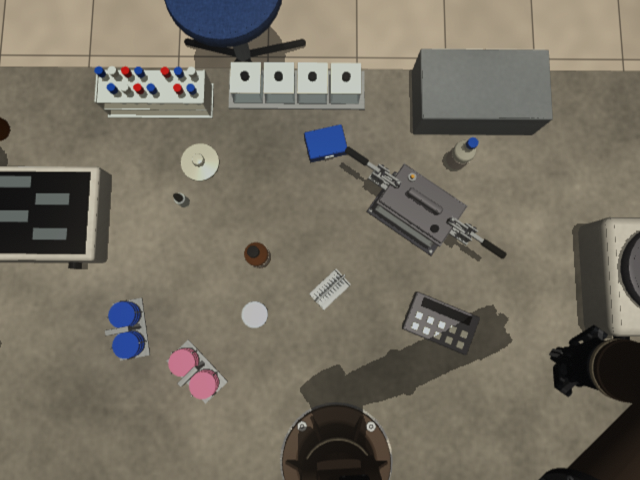

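Run:
```python
from plant import robot
print(robot.finish_job()); print(robot.observe()['t'])
```

```text
the job is handed in; nothing more can be done
None
the job is handed in; nothing more can be done
```

I handed the job in at about 43 s of the 72 s allowed. I lifted the part-shut clamp (clamp_a in my labelling) from about 0.40 to 1.05 rad. I then set the white dish rack on the box floor, seated the lid, and pressed both clamp handles down to their stops.

What the last checks showed:
- **Rack:** the base touched the floor at the expected height. A top view before the lid went on put it about 1.6 mm off centre along y. I have no clean x reading because a box wall got into that measurement, but the rack was within about 1 mm in x before it went down.
- **Lid:** the top face measured 121.8 mm (side camera) and 122.7 mm (top camera), against 122 nominal. It was within about 1 mm of centre, and a plane fit before the clamps were closed showed it level.
- **Clamps:** both handles stopped firmly, at 25–30 N and at the same height. Their tops measured 141.4–143.5 mm, against 142.5 for fully down. The measured slope was 0.03 rad or less.
- **Surroundings:** the bystanders and the blue and pink look-alikes stand at the same pixels as at the start. The arm is clear of everything.

The two cameras disagreed by about 3 mm in x. I used their mean for the absolute positions and one camera at a time for the fits, and nothing failed. Gripping alone left the first handle slightly up (about 0.02 rad). I pressed both handles again from above with the fingers shut.

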